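# Wax-polish a batch of wooden charms in a bowl of beads

## Robot

A 6-joint arm with a two-finger parallel gripper is mounted at the origin on the work surface. World frame = base frame: x ahead of the robot, y to its left, z up, the work surface at z = 0. Lengths are in m, angles in rad, forces in N, time in s.
With the tool pointing down it reaches from about 0.25 to 0.725 m from the base axis. Payload 4 kg.
Tool frame: the origin (TCP) lies on the centre line of the jaws, within the pads' length; the fingertips stand 22 mm ahead of it and the grasp point (between the pads) lies 3 mm ahead of it (bot.tip_reach is the distance from the TCP to the fingertips, in m); z points along the fingers, y is the line along which they close (so a half turn about z gives the same grasp; the last joint's range is limited). The gripper opens to 85 mm and grips with 20 to 120 N. Pads are 22 mm wide; open, the fingers measure 114 mm over their backs; the gripper's body (76 mm by 85 mm) begins 54 mm behind the grasp point. The pads swing forward as they close: fully open they stand 13 mm farther back than shut.
Start: joints at [1.243, 0.241, 0.005, 1.335, 0, 1.571], TCP at [0.161, 0.473, 0.253] pointing down, gripper open.
Joint ranges: [-2.72, 2.72], [-1.05, 1.87], [-1.09, 1.28], [-1.99, 2.15], [-1.42, 1.44], [-3.14, 3.14]. Speed limits (rad/s): [2.79, 2.79, 3.14, 3.14, 3.14, 3.14].

## Interface

Orientations are given as a unit quaternion [x, y, z, w].
In Python, from workcell import bot gives the robot as it stands. The module is installed in compiled form; this text tells all that it offers.
- The arm moves only by the tool apply_moves, never from a script. Its argument "commands" is a list of rows, each a list of 4 numbers: the shift along the tool's x, y, z scaled (see below), then the turn about the tool's z scaled (see below). In form: [[tx, ty, tz, roll], ...]. A call has exactly 5 rows; each row shifts and turns the commanded pose from where the row before left it, along the tool's axes as they then stand; what a row does not reach is not made up. The controller multiplies each number of a shift by 20 mm and each number of a turn by 60 degrees. A row lasts 1/12 s, in which the tool goes at most 41.7 mm and 7.16 degrees, less where a joint would pass 70% of its speed; a pose out of reach is approached as far as the arm can. A call with a number of a shift or a turn outside -1 to 1 is refused whole. A call with a gripper value outside its range is refused whole. "claw" is the closure, from 0 (fully open) to 1 (shut), set as the call begins (left out, the last holds). The fingers move at their own pace and stop on an object; the grip force is fixed at half the most. Time passes only in rows, so rows that do not move let the fingers close, or fill a call up. It gives the time, the measured TCP pose, the force, the opening and the grip force at its end, in the units of the state.
- bot.get_obs(): the state, without advancing time (a new reading comes with each control period).
- bot.camera(name): name is "scene" or "top"; returns a dict with "image" (480x640x3 uint8, blue, green, red), "camera_matrix" (3x3 intrinsics, pixels), "R" (3x3) and "t" (3): a world point X has camera coordinates R X + t. Camera axes: x right, y down, z forward; pixel columns grow to the right and rows downward; lengths in m; the calibration is good to about 2 mm. A picture is of the moment at which its call begins. There is no depth.
- bot.job_done(): hands the job in; it is judged then, once.
The state is a dict: "clock": time; "joint_pos": joint angles; "joint_vel": joint speeds; "tau": joint torques, N m; "eef_pos": TCP position; "tool_rot": TCP orientation; "ft_force": force on the tool from outside, world axes, zero at the start; "ft_torque": the same for the moment, N m; "grip_width": finger opening in m; "grasp_force": force on a finger pad.
Only numpy, scipy, OpenCV 4.12 (cv2) and the standard library are available. Lean on these libraries where they do the work, as an engineer would, in place of code of your own. Each camera call takes 0.05 s, during which the arm holds its last target. There are 200 camera calls.

## Task

Polish this batch of charms: pull the chest's top drawer out to its stop and put the yellow wax block from it, together with every dark charm on the bench, into the white bowl of beads. Then take the stirring stick and, with its foot close to the bowl's floor among the beads, stir steadily round and round, in circles 7 to 8 cm across about the bowl's centre, until every side has been worked through: about four full circles. Finally hang the stick back upright in its fork and push the top drawer fully shut, with the whole batch still in the bowl and the pale tags and the jar left where they are.

Things in the scene. Friction and masses are not known exactly. Their poses are not given: they have to be found in the camera images.
- bowl: Smooth white glazed mixing bowl, fixed to the bench. Origin: centre of its underside, on the bench; z up. Inner floor 6 mm above the origin, flat inner floor radius about 50 mm, then gently rising walls: inner radius 83 mm at 26 mm height, 99 mm at 47 mm, 107 mm at the rim (outer 112 mm), rim 75 mm above the origin.
- chest_drawer0_handle (a point): Middle of the TOP drawer's handle: level steel bar 11 mm thick, 120 mm long, its axis 35 mm in front of the blue drawer front (clear gap 29 mm), 112 mm above the bench, 38 mm below the chest's top. Moves with the drawer. The point's x points from the handle into the chest (drawer pulls out along -x), y along the bar.
- chest_drawer0 (a joint): How far the top drawer is out, m: 0 shut, 0.134 at its stop. Sliding resistance about 1 N, stays where it is left; may start up to 20 mm ajar.
- chest: Grey two-drawer parts chest, blue fronts, fixed, 200 deep (x) x 240 wide (y) x 150 mm high. Origin: centre of its underside; its front faces its own -x. Top drawer's tray: inner floor 85 mm and wall tops 128 mm above the bench, inside 155 x 198 mm. The lower drawer is empty and not used.
- wax: Yellow block of hard wax, 40 (x) x 24 (y) x 20 (z) mm, 30 g, lying flat in the top drawer (out of sight while the drawer is shut), its long side roughly along the drawer's pull. Origin: centre of its underside.
- stick: Pale wooden stirring stick, 151 mm long, 60 g. Origin: centre of its foot (lower end), z towards the handle. Round rod 14 mm thick from 0 to 85 mm, red collar 40 mm across from 85 to 91, square black rubber handle 24 x 24 mm (sides along x, y) from 91 to 151. Starts hanging upright in the stand's fork, its collar on the prongs. Stirring can push back with 10 to 20 N and tilt it in the grip.
- stand_seat (a point): Stick stand (fixed): two level steel prongs on an upright. Point: middle of the slot at the prongs' top face, 105 mm above the bench; a hung stick's foot is 85 mm below it. Slot 24 mm wide along the point's x, open at -x (ends 25 mm away), closed at +x by the upright 50 mm away (same height). Prongs 14 wide, 12 thick. Base plate 120 x 110 x 12 mm, centred 20 mm to +x.
- tag0: Finished pale-wood tag with a dark ring, 50 x 30 x 8 mm, lying on the bench: not part of the batch. Origin: centre of its underside.
- tag1: Second finished pale-wood tag, same as tag0: not part of the batch.
- jar: Closed amber jar with a white lid, 60 mm across, 75 mm high, standing on the bench: not part of the batch. Origin: centre of its underside.
- charm0: Charm to be polished: very dark wooden block 38 (x) x 22 (y) x 13 (z) mm, 20 g, with a brass dot and a pale zigzag on top, lying flat on the bench. Two to four of charm0..charm3 are present (absent ones read None). Origin: centre of its underside.
- charm1: Charm to be polished: very dark wooden block 38 (x) x 22 (y) x 13 (z) mm, 20 g, with a brass dot and a pale zigzag on top, lying flat on the bench. Two to four of charm0..charm3 are present (absent ones read None). Origin: centre of its underside.
- charm2: Charm to be polished: very dark wooden block 38 (x) x 22 (y) x 13 (z) mm, 20 g, with a brass dot and a pale zigzag on top, lying flat on the bench. Two to four of charm0..charm3 are present (absent ones read None). Origin: centre of its underside.
- charm3: Charm to be polished: very dark wooden block 38 (x) x 22 (y) x 13 (z) mm, 20 g, with a brass dot and a pale zigzag on top, lying flat on the bench. Two to four of charm0..charm3 are present (absent ones read None). Origin: centre of its underside.
- bead0: Orange wooden polishing bead, origin at its centre; a ball 25 mm across, 15 g; starts in the bowl with the five others and stays there.
- bead1: Red wooden polishing bead, origin at its centre; a ball 25 mm across, 15 g; starts in the bowl with the five others and stays there.
- bead2: Orange wooden polishing bead, origin at its centre; a ball 25 mm across, 15 g; starts in the bowl with the five others and stays there.
- bead3: Red wooden polishing bead, origin at its centre; a ball 25 mm across, 15 g; starts in the bowl with the five others and stays there.
- bead4: Orange wooden polishing bead, origin at its centre; a ball 25 mm across, 15 g; starts in the bowl with the five others and stays there.
- bead5: Red wooden polishing bead, origin at its centre; a ball 25 mm across, 15 g; starts in the bowl with the five others and stays there.
Mind the look-alikes: they are no part of the job. Leave any blue or pink look-alike of the charm1 alone. What is shaped like the charm0 but green is not meant.

How it is judged:
On the way, in this order (a step that is already met when the one before it is completed fails the run):
1. the top drawer is pulled out to its stop (value of joint chest_drawer0 above 0.124 m), for 0.2 s.
2. the wax block and every charm are in the bowl with the beads (horizontal distance between each of charm0, charm1, charm2, charm3, wax, bead0, bead1, bead2, bead3, bead4, bead5 and bowl below 0.098 m and z of charm0 in the frame of bowl between 0 and 0.068 m and z of charm1 in the frame of bowl between 0 and 0.068 m and z of charm2 in the frame of bowl between 0 and 0.068 m and z of charm3 in the frame of bowl between 0 and 0.068 m and z of wax in the frame of bowl between 0 and 0.068 m and z of each of bead0, bead1, bead2, bead3, bead4, bead5 in the frame of bowl below 0.075 m), for 0.3 s.
3. stirring: the stick's foot, within 34 mm of the bench, passes through the bowl's own +x side, at least 13 mm off centre, with the bowl's contents moving (x of stick in the frame of bowl above 0.013 m and z of stick in the frame of bowl between 0 and 0.034 m and horizontal distance between stick and bowl below 0.075 m and linear speed of any of bead0, bead1, bead2, bead3, bead4, bead5, charm0, charm1, charm2, charm3, wax above 0.003 m/s), for 0.05 s.
4. stirring: the stick's foot, within 34 mm of the bench, passes through the bowl's own -x side, at least 13 mm off centre, with the bowl's contents moving (x of stick in the frame of bowl below -0.018 m and z of stick in the frame of bowl between 0 and 0.034 m and horizontal distance between stick and bowl below 0.075 m and linear speed of any of bead0, bead1, bead2, bead3, bead4, bead5, charm0, charm1, charm2, charm3, wax above 0.003 m/s), for 0.05 s.
5. stirring: the stick's foot, within 34 mm of the bench, passes through the bowl's own +y side, at least 13 mm off centre, with the bowl's contents moving (y of stick in the frame of bowl above 0.013 m and z of stick in the frame of bowl between 0 and 0.034 m and horizontal distance between stick and bowl below 0.075 m and linear speed of any of bead0, bead1, bead2, bead3, bead4, bead5, charm0, charm1, charm2, charm3, wax above 0.003 m/s and x of stick in the frame of bowl between -0.018 and 0.018 m), for 0.05 s.
6. stirring: the stick's foot, within 34 mm of the bench, passes through the bowl's own -y side, at least 13 mm off centre, with the bowl's contents moving (y of stick in the frame of bowl below -0.013 m and z of stick in the frame of bowl between 0 and 0.034 m and horizontal distance between stick and bowl below 0.075 m and linear speed of any of bead0, bead1, bead2, bead3, bead4, bead5, charm0, charm1, charm2, charm3, wax above 0.003 m/s), for 0.05 s.
At the end, for the whole second after the job is handed in: Every charm present, the wax block and all beads lie in the bowl (within 98 mm of its axis, below the rim), the stick hangs at rest upright (within 0.12 rad) in its fork, collar on the prongs within 22 mm of the seat point, and the top drawer is shut to within 8 mm (all of step 2 and horizontal distance between stick and stand_seat below 0.022 m and z of stick in the frame of stand_seat between -0.091 and -0.079 m and angle between stick's own z axis and vertical below 0.12 rad and linear speed of stick below 0.02 m/s and value of joint chest_drawer0 below 0.008 m); the robot touches nothing.
It fails at once if a pale tag or the jar is moved more than 30 mm or the jar tipped (distance of any of tag0, tag1, jar from where it was at the start of the episode above 0.03 m or angle between jar's own z axis and vertical above 0.4 rad).
Of charm0, charm1, charm2, charm3 only 2 to 4 are there at a start; the rules pass over those that are not, and their reading is None.
At some moment in a run one of charm0, charm1, charm2, charm3 may be knocked a few centimetres aside while the robot is not near it.
It also fails if it takes over 210 s, if anything falls off the work surface, if the arm or the gripper's body presses on something with over 40 N, if the wrist force passes 120 N, or if a joint passes its speed limit or range.

## Working session

There is one attempt and no reset: what is moved stays moved. The work goes in short steps, Python scripts to look and compute and a tool call to move; the robot and the scene stay as the last step left them, time stands still between calls to the robot, and variables do not carry over. Pictures are saved under pics/ and viewed, at most 14 in all, crops included, and the job is handed in when it is done.

Besides the shell and the picture viewer there is one more tool, called in YAML: its name, and indented under it one key for each argument. apply_moves: Moves the arm, as the interface text tells. Shifts and turns lie within -1 to 1; 1 stands for 20 mm of shift or 60 degrees of turn. Its arguments: {"type":"object","properties":{"commands":{"type":"array","items":{"type":"array","items":{"type":"number","minimum":-1,"maximum":1}}},"claw":{"type":"number"}},"required":["commands"]}

```bash
mkdir -p pics
python3 - <<'E'
from workcell import bot
import cv2,numpy as np,pickle
for n in("scene","top"):
    c=bot.camera(n);cv2.imwrite(f"pics/{n}0.png",c["image"]);pickle.dump(c,open(f"{n}0.pkl","wb"))
    print(n,c["camera_matrix"].tolist(),c["R"].round(4).tolist(),c["t"].round(4).tolist(), (-c["R"].T@c["t"]).round(3))
print(bot.get_obs())
E
```

```text
scene [[461.5938269668693, 0.0, 319.8985022194108], [0.0, 461.5938269668693, 245.1699933356453], [0.0, 0.0, 1.0]] [[-0.741, 0.6713, -0.017], [0.514, 0.5507, -0.6577], [-0.4322, -0.496, -0.7531]] [0.3839, -0.2323, 1.5165] [1.059 0.622 0.996]
top [[593.414313474716, 0.0, 317.2964880708921], [0.0, 593.414313474716, 238.92944800664733], [0.0, 0.0, 1.0]] [[0.0238, -0.9997, 0.0068], [-0.9931, -0.0244, -0.1148], [0.1149, -0.004, -0.9934]] [0.0212, 0.5574, 1.2108] [0.414 0.04  1.267]
{'clock': 0.1, 'joint_pos': array([ 1.24298387e+00,  2.41354868e-01,  3.89830993e-03,  1.33519980e+00,
       -5.05267034e-06,  1.57080309e+00]), 'joint_vel': array([-1.69671651e-03, -2.16516708e-05,  3.14545785e-03, -2.79814442e-05,
        9.13108669e-04,  3.05172941e-04]), 'tau': array([ 8.07466085e-05, -3.73137724e+01,  2.53009951e+01,  1.08961249e-02,
       -3.44712487e-05,  8.64002885e-06]), 'eef_pos': array([0.16082491, 0.47289528, 0.25250835]), 'tool_rot': array([ 1.63176583e-01,  9.86596441e-01, -9.17963409e-04, -1.49258097e-04]), 'ft_force': array([ 0.00981236, -0.08431721,  0.18812737]), 'ft_torque': array([0.00038059, 0.00552151, 0.04438039]), 'grasp_force': 0.0, 'grip_width': 0.08580094806130714}
```

View pics/scene0.png

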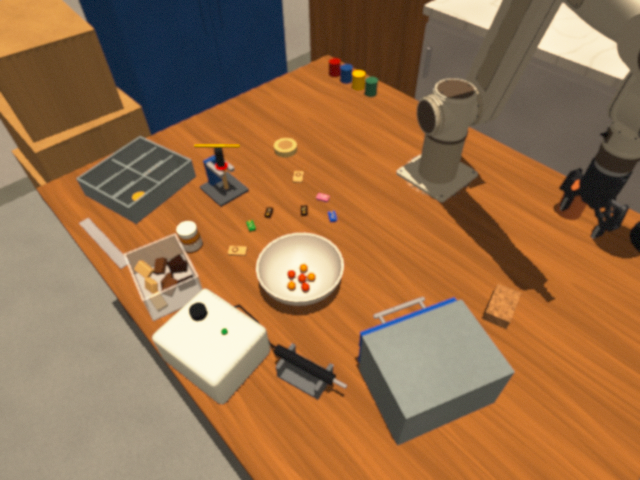

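View pics/top0.png

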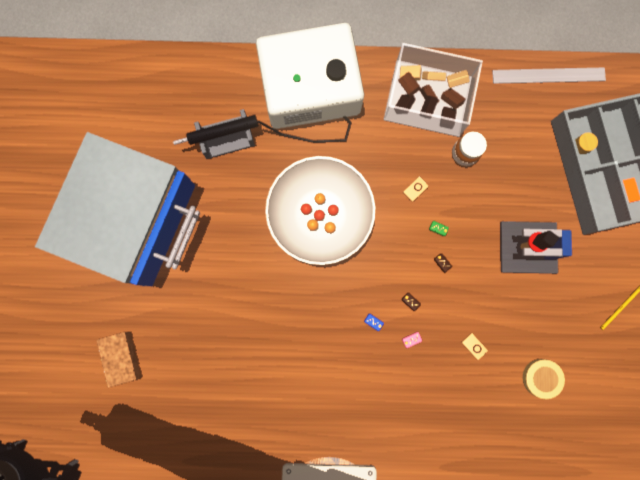

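Dark charm candidates in the top view are at (443,262) and (411,301). The look-alikes are green (438,228), blue (374,322) and pink (412,340), and the dark bits at (430,95) sit in a separate tray. I'll confirm this in one crop.

```bash
cat > h.py <<'E'
import cv2,numpy as np,pickle
from workcell import bot
from scipy.spatial.transform import Rotation as Ro
def ray(c,p):
    K,R,t=c["camera_matrix"],c["R"],c["t"]
    d=R.T@np.linalg.solve(K,[p[0],p[1],1.]);return -R.T@t,d
def onz(c,p,z):
    o,d=ray(c,p);return o+d*(z-o[2])/d[2]
def tri(c1,p1,c2,p2):
    o1,d1=ray(c1,p1);o2,d2=ray(c2,p2)
    s=np.linalg.lstsq(np.c_[d1,-d2],o2-o1,rcond=None)[0]
    a,b=o1+s[0]*d1,o2+s[1]*d2;return (a+b)/2,np.linalg.norm(a-b)
def proj(c,X):
    q=c["camera_matrix"]@(c["R"]@np.array(X)+c["t"]);return q[:2]/q[2]
def blobs(c,lo,hi,amin=15,roi=None):
    h=cv2.cvtColor(c["image"],cv2.COLOR_BGR2HSV);m=cv2.inRange(h,np.array(lo),np.array(hi))
    if roi:
        k=np.zeros_like(m);x0,y0,x1,y1=roi;k[y0:y1,x0:x1]=255;m&=k
    out=[]
    for q in cv2.findContours(m,cv2.RETR_EXTERNAL,cv2.CHAIN_APPROX_NONE)[0]:
        if len(q)>=5 and cv2.contourArea(q)>=amin: 
            r=cv2.minAreaRect(q);M=cv2.moments(q)
            out.append((np.array([M['m10'],M['m01']])/M['m00'],cv2.contourArea(q),r,cv2.boxPoints(r),q))
    return out
def load():return pickle.load(open("scene0.pkl","rb")),pickle.load(open("top0.pkl","rb"))
def snap(n,f=None):
    c=bot.camera(n)
    if f:cv2.imwrite(f"pics/{f}.png",c["image"])
    return c
def obs():
    o=bot.get_obs();R=Ro.from_quat(o["tool_rot"]).as_matrix();return o,o["eef_pos"],R
E
python3 - <<'E'
from h import *
s,t=load()
a=cv2.resize(t["image"][180:380,340:500],None,fx=2.5,fy=2.5,interpolation=cv2.INTER_CUBIC)
b=cv2.resize(s["image"][160:260,200:350],None,fx=2.6,fy=2.6,interpolation=cv2.INTER_CUBIC)
im=np.zeros((500,800,3),np.uint8);im[:500,:400]=a;im[:260,405:795]=b
d=cv2.resize(t["image"][200:280,490:580],None,fx=2.9,fy=2.9);im[265:265+d.shape[0],405:405+d.shape[1]]=d
cv2.imwrite("pics/crop1.png",im)
for n,c,roi in(("s",s,(200,160,350,260)),("t",t,(360,215,480,340))):
    for nm,lo,hi in(("dark",(0,0,0),(25,255,75)),):
        for q in blobs(c,lo,hi,25,roi):print(n,nm,q[0].round(1),q[1],[onz(c,p,.013)[:2].round(3).tolist() for p in q[3]], onz(c,q[2][0],.010).round(4))
for q in blobs(t,(0,0,90),(40,75,255),2000,(255,140,390,280)):print("bowl",q[0],q[1],q[2])
E
```

```text
s dark [224.4 188.9] 101.5 [[0.579, -0.447], [0.514, -0.421], [0.539, -0.371], [0.602, -0.396]] [ 0.5571 -0.4118  0.01  ]
bowl [320.03512779 210.00929853] 9195.0 ((320.0, 210.0), (108.0, 108.0), 90.0)
```

View pics/crop1.png

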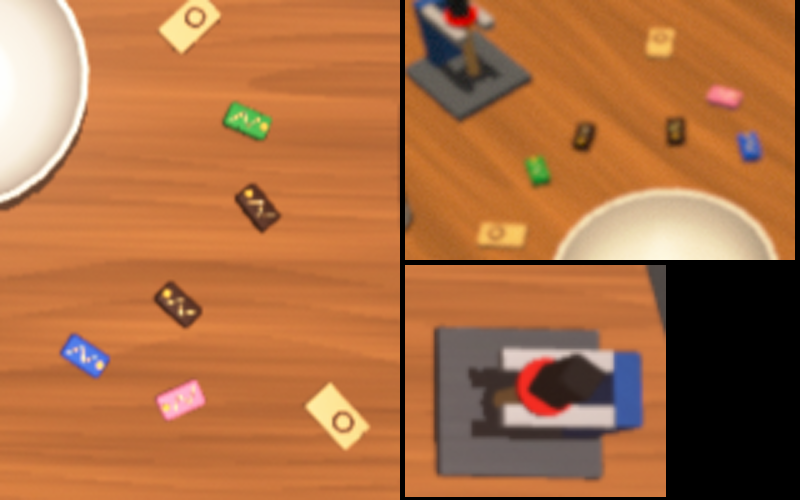

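The crop shows two very dark blocks with a brass dot and zigzag at top-view (443,262) and (411,301), so those are the charms. Green, blue and pink are the decoys. The stick hangs at about (545,240), with the slot opening to the left (+y). Next I'll measure everything.

Run:
```python
from h import *
s,t=load()
C=[]
for n,c,roi in(("s",s,(255,195,315,220)),("t",t,(395,245,465,315))):
    h=cv2.cvtColor(c["image"],cv2.COLOR_BGR2HSV)
    m=((h[...,2]<125)).astype(np.uint8)*255;k=np.zeros_like(m);x0,y0,x1,y1=roi;k[y0:y1,x0:x1]=255;m&=k
    m=cv2.morphologyEx(m,cv2.MORPH_CLOSE,np.ones((5,5)))
    for q in cv2.findContours(m,0,1)[0]:
        r=cv2.minAreaRect(q)
        if cv2.contourArea(q)<20: continue
        P=np.array([onz(c,p,.013)[:2] for p in cv2.boxPoints(r)]);e=P[1]-P[0],P[2]-P[1];l=max(e,key=np.linalg.norm)
        print(n,np.round(r[0],1),[round(np.linalg.norm(x)*1e3) for x in e],onz(c,r[0],.013).round(4),"yaw",np.degrees(np.arctan2(l[1],l[0])).round(0));C.append(r[0])
for i in C[:2]:
  for j in C[2:]:
    X,e=tri(s,i,t,j)
    if e<.01:print("charm tri",X.round(4),e)
# bowl rim ellipse
for n,c,roi in(("s",s,(245,225,355,315)),("t",t,(255,140,390,280))):
    b=max(blobs(c,(0,0,150),(40,110,255),1000,roi),key=lambda q:q[1]);e=cv2.fitEllipse(cv2.convexHull(b[4]))
    print("bowl",n,np.round(e[0],1),np.round(e[1],1));C.append(e[0])
print("bowl tri",tri(s,C[-2],t,C[-1]), onz(t,C[-1],.075))
# stick collar red, stand blue
for n,c,roi in(("s",s,(190,140,250,200)),("t",t,(495,215,580,280))):
    h=cv2.cvtColor(c["image"],cv2.COLOR_BGR2HSV)
    for nm,f in(("red",((h[...,0]<6)|(h[...,0]>174))&(h[...,1]>180)&(h[...,2]>110)),("blue",(abs(h[...,0].astype(int)-110)<12)&(h[...,1]>120)&(h[...,2]>60)),("white",(h[...,1]<50)&(h[...,2]>140)),("base",(h[...,1]<70)&(h[...,2]<110)&(h[...,2]>50)),("black",(h[...,2]<50))):
        k=np.zeros(h.shape[:2],np.uint8);x0,y0,x1,y1=roi;k[y0:y1,x0:x1]=255;m=k&(f.astype(np.uint8)*255)
        for q in cv2.findContours(m,0,1)[0]:
            if cv2.contourArea(q)>15:
                r=cv2.minAreaRect(q);print(n,nm,cv2.contourArea(q),np.round(r[0],1),np.round(r[1],1),cv2.boxPoints(r).round(0).astype(int).tolist())
# chest front blue
for n,c,roi in(("s",s,(340,280,520,440)),("t",t,(30,120,215,295))):
    for q in blobs(c,(100,100,60),(125,255,255),40,roi):print("blue",n,q[1],q[3].round(1).tolist())
im=np.zeros((580,800,3),np.uint8)
im[:,:400]=cv2.resize(t["image"][150:295,120:220],(400,580),interpolation=2)
im[:290,400:]=cv2.resize(s["image"][285:358,350:450],(400,290),interpolation=2)
im[290:,400:]=cv2.resize(s["image"][130:202,190:290],(400,290),interpolation=2)
cv2.imwrite("pics/crop2.png",im)
```

```text
s [268.5 212.5] [21, 39] [ 0.5208 -0.228   0.013 ] yaw 52.0
s [304.  210.5] [18, 39] [ 0.4368 -0.161   0.013 ] yaw 49.0
t [410.8 301.8] [21, 37] [ 0.4308 -0.1651  0.013 ] yaw -134.0
t [442.6 262.5] [23, 37] [ 0.5153 -0.2321  0.013 ] yaw -141.0
charm tri [ 0.5163 -0.2341  0.0054] 0.0010953341900910554
charm tri [ 0.4314 -0.1669  0.005 ] 0.001342044354971484
bowl s [299.4 267.1] [69.7 87.8]
bowl t [320.  210.1] [109.2 110.2]
bowl tri (array([0.61331903, 0.02989678, 0.06521296]), np.float64(0.002152488414520124)) [0.61093184 0.03073492 0.075     ]
s red 32.0 [221. 166.] [ 6. 10.] [[216, 163], [226, 163], [226, 169], [216, 169]]
s blue 59.0 [211.3 177.2] [14.8  8.5] [[203, 175], [209, 169], [220, 180], [214, 186]]
s blue 21.5 [210.6 160.2] [ 4.5 11.6] [[204, 161], [215, 156], [217, 160], [206, 165]]
s base 446.5 [223.5 188. ] [26.8 37.9] [[200, 186], [233, 167], [247, 190], [214, 209]]
s base 50.5 [214.7 173.5] [29.4 10.5] [[202, 164], [211, 158], [227, 183], [218, 189]]
s base 31.0 [192.  170.5] [ 4. 17.] [[190, 179], [190, 162], [194, 162], [194, 179]]
s black 19.0 [219.8 188. ] [12.8 
[... 256 characters left out ...]
8.] [[562, 231], [570, 231], [570, 255], [562, 255]]
t white 180.0 [543.  251.5] [ 7. 38.] [[524, 248], [562, 248], [562, 255], [524, 255]]
t white 127.0 [542.  231.9] [38.2  7.1] [[523, 235], [523, 228], [561, 229], [561, 236]]
t base 1244.0 [531.5 247. ] [61. 50.] [[501, 272], [501, 222], [562, 222], [562, 272]]
t black 111.5 [541.9 242.2] [15.4 15.1] [[532, 238], [546, 232], [552, 246], [538, 252]]
blue s 275.5 [[359.6000061035156, 332.3999938964844], [453.8999938964844, 297.0], [455.20001220703125, 300.70001220703125], [361.0, 336.0]]
blue t 2210.5 [[128.89999389648438, 281.70001220703125], [176.89999389648438, 169.8000030517578], [197.10000610351562, 178.5], [149.0, 290.29998779296875]]
```

View pics/crop2.png

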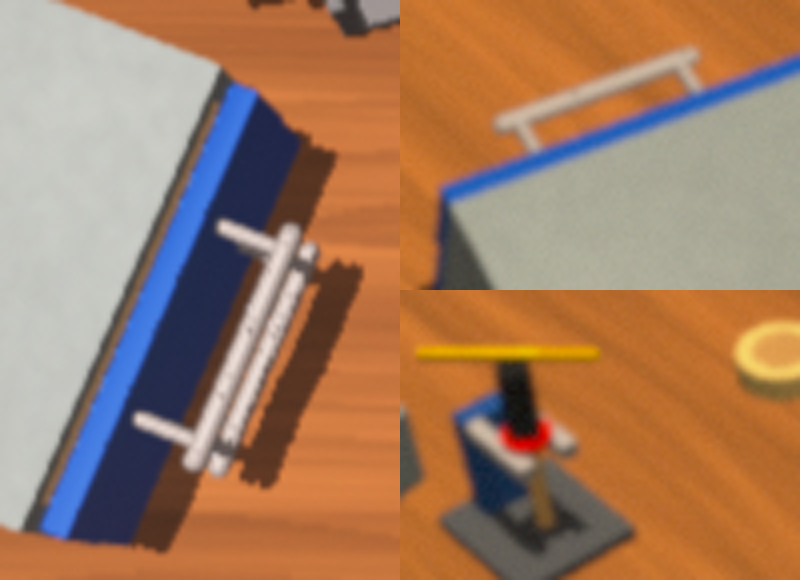

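Run:
```python
from h import *
s,t=load();print("tip",bot.tip_reach)
T=[(192,208),(168.75,265.5)];S=[(376.2,315.7),(423.8,298.1)]
for i in(0,1):
  for k in(0,1):
    print("handle",tri(s,S[i],t,T[k]))
P=[onz(t,p,.112) for p in T];print("onz",P)
tl=onz(t,(523.5,241.8),.105);up=onz(t,(561.7,242),.105);print("prong tip/up",tl,up)
print("collar",onz(t,(536,242.5),.111),"top",[onz(t,p,.171).round(4).tolist() for p in[(544.5,242)]])
bx=[(532,238),(546,232),(552,246),(538,252)]
print("sticktop tri",tri(s,(219,148.5),t,(546,241)))
c=[onz(t,p,.151)[:2] for p in bx];d=c[1]-c[0];print("stick yaw",np.degrees(np.arctan2(d[1],d[0])))
print("proj stick top at seat",proj(t,np.r_[(onz(t,(536.5,241.8),.105))[:2],.171]),proj(s,np.r_[(onz(t,(536.5,241.8),.105))[:2],.171]))
print("base c",onz(t,(528.5,247.5),.012), "jar",onz(t,(473,145),.075))
h=cv2.cvtColor(t["image"],cv2.COLOR_BGR2HSV)
print(h[226:262:1,524:566:2,2][::2].tolist())
```

```text
tip 0.022
handle (array([0.60210986, 0.28251349, 0.11465584]), np.float64(0.0003383290644349209))
handle (array([0.53110379, 0.29653718, 0.06144049]), np.float64(0.10951295920087206))
handle (array([0.56377421, 0.30894017, 0.18570629]), np.float64(0.09851488905983527))
handle (array([0.48760577, 0.32308434, 0.11361527]), np.float64(0.0020608828568399427))
onz [array([0.60265384, 0.28294398, 0.112     ]), array([0.48834556, 0.32265417, 0.112     ])]
prong tip/up [ 0.55259431 -0.37212625  0.105     ] [ 0.5540547  -0.44772306  0.105     ]
collar [ 0.55109829 -0.39457849  0.111     ] top [[0.5453, -0.3879, 0.171]]
sticktop tri (array([ 0.54965862, -0.39236013,  0.17396844]), np.float64(0.007388638526275217))
stick yaw -65.67588057275346
proj stick top at seat [549.7339469  237.90514588] [218.37431211 149.31878108]
base c [ 0.55173888 -0.41557225  0.012     ] jar [ 0.75465915 -0.28161207  0.075     ]
[[107, 107, 106, 106, 106, 107, 106, 105, 106, 105, 105, 105, 106, 104, 105, 105, 130, 205, 207, 209, 208], [146, 151, 149, 135, 133, 133, 132, 132, 131, 118, 118, 117, 117, 116, 116, 112, 13
[... 883 characters left out ...]
, 161], [165, 199, 198, 185, 230, 245, 244, 214, 87, 53, 77, 196, 174, 142, 138, 137, 138, 138, 137, 143, 160], [182, 226, 226, 225, 187, 222, 242, 243, 240, 217, 212, 227, 223, 221, 221, 221, 220, 221, 219, 158, 161], [177, 224, 223, 223, 221, 212, 193, 214, 222, 226, 221, 220, 220, 220, 220, 218, 218, 218, 217, 150, 162], [164, 202, 202, 201, 201, 215, 215, 214, 215, 214, 213, 214, 214, 214, 212, 212, 212, 213, 212, 140, 159], [69, 72, 72, 73, 74, 79, 79, 78, 79, 80, 75, 85, 86, 86, 85, 87, 92, 98, 107, 87, 72], [62, 59, 57, 58, 58, 56, 58, 57, 57, 58, 49, 54, 53, 55, 56, 54, 53, 105, 145, 156, 181], [105, 90, 89, 88, 87, 87, 87, 88, 87, 87, 85, 86, 86, 85, 84, 86, 94, 176, 195, 195, 194]]
```

apply_moves:
  commands:
    - [-1,-0.09,0,0]
    - [-1,-0.09,0,0]
    - [-1,-0.09,0,0]
    - [-1,-0.09,0,0]
    - [-1,-0.09,0,0]
  claw: 0.68

```text
clock: 0.52
eef_pos: [0.2533, 0.432, 0.2528]
tool_rot: [0.163, 0.987, -0.001, -0.0]
ft_force: [-0.0, 0.4, -0.4]
grip_width: 0.0279
grasp_force: 0.0
```

apply_moves:
  commands:
    - [-1,-0.09,0,0]
    - [-1,-0.09,0,0]
    - [-1,-0.09,0,0]
    - [-1,-0.09,0,0]
    - [-1,-0.09,0,0]

```text
clock: 0.93
eef_pos: [0.3452, 0.3912, 0.2528]
tool_rot: [0.163, 0.987, -0.001, -0.0]
ft_force: [1.1, -0.2, -0.3]
grip_width: 0.0271
grasp_force: 0.0
```

apply_moves:
  commands:
    - [-1,-0.09,0,0]
    - [-1,-0.09,0,0]
    - [-1,-0.09,0,0]
    - [-1,-0.09,0,0]
    - [-1,-0.09,0,0]

```text
clock: 1.35
eef_pos: [0.4369, 0.3505, 0.2527]
tool_rot: [0.163, 0.987, -0.0, -0.0]
ft_force: [-0.1, 0.4, 0.2]
grip_width: 0.0274
grasp_force: 0.0
```

apply_moves:
  commands:
    - [-1,-0.09,0,0]
    - [-1,-0.09,0,0]
    - [-1,-0.09,0,0]
    - [-0.9,0,0,0]
    - [0,0,0,0]

```text
clock: 1.77
eef_pos: [0.511, 0.3194, 0.2521]
tool_rot: [0.165, 0.986, -0.001, 0.0]
ft_force: [0.2, -0.5, -0.3]
grip_width: 0.0269
grasp_force: 0.0
```

```bash
cat >> h.py <<'E'
def to(x,y,z=None,yaw=None,dz=0):
    "tool-axis shift (in units of 20 mm) and turn needed from here; yaw = tool y direction, deg"
    o,p,R=obs();d=np.array([x,y,p[2] if z is None else z])-p
    a=np.degrees(np.arctan2(R[1,1],R[0,1]));print("at",p.round(4),"yaw_y",round(a,1),"w",o["grip_width"].round(4),"F",o["ft_force"].round(1),"t",round(o["clock"],1))
    if yaw is not None:
        w=(yaw-a+90)%180-90;print("ccw turn deg",w.round(1),"-> rolls units total",(-w/60).round(3))
    print("units",(R.T@d/.02).round(2))
E
python3 -c "
from h import *
to(.545,.303,.115,70.5)
s,t=load()
g=cv2.resize(t['image'][222:262,520:580],None,fx=8,fy=8,interpolation=2)
v=cv2.cvtColor(g,cv2.COLOR_BGR2HSV)[...,2]
m=cv2.inRange(v,50,62)
m[:, :150]=0;m[:,330:]=0;m[:40]=0;m[215:]=0
m=cv2.morphologyEx(m,cv2.MORPH_OPEN,np.ones((25,25)))
q=max(cv2.findContours(m,0,1)[0],key=cv2.contourArea);r=cv2.minAreaRect(q);print(r)
P=[onz(t,p/8+np.array([520-.44,222-.44]),.171)[:2] for p in cv2.boxPoints(r)];print(np.mean(P,0),[np.linalg.norm(P[i]-P[i-1]).round(4) for i in range(4)],np.degrees(np.arctan2(*(P[1]-P[0])[::-1])))
"
```

```text
Traceback (most recent call last):
  File "h.py", line 35, in to
    a=np.degrees(np.arctan2(R[1,1],R[0,1]));print("at",p.round(4),"yaw_y",round(a,1),"w",o["grip_width"].round(4),"F",o["ft_force"].round(1),"t",round(o["clock"],1))
                                                                                         ^^^^^^^^^^^^^^^^^^^^^
AttributeError: 'float' object has no attribute 'round'
```

```bash
sed -i 's/o\["grip_width"\].round(4)/round(o["grip_width"],4)/' h.py
python3 -c "
from h import *
to(.545,.303,.115,70.5)
s,t=load()
g=cv2.resize(t['image'][222:262,520:580],None,fx=8,fy=8,interpolation=2)
v=cv2.cvtColor(g,cv2.COLOR_BGR2HSV)[...,2]
m=cv2.inRange(v,50,62)
m[:, :150]=0;m[:,330:]=0;m[:40]=0;m[215:]=0
m=cv2.morphologyEx(m,cv2.MORPH_OPEN,np.ones((25,25)))
q=max(cv2.findContours(m,0,1)[0],key=cv2.contourArea);r=cv2.minAreaRect(q);print(r)
P=[onz(t,p/8+np.array([520-.44,222-.44]),.171)[:2] for p in cv2.boxPoints(r)];print(np.mean(P,0),[np.linalg.norm(P[i]-P[i-1]).round(4) for i in range(4)],np.degrees(np.arctan2(*(P[1]-P[0])[::-1])))
"
```

```text
at [0.511  0.3194 0.2521] yaw_y 71.0 w 0.0269 F [ 0.2 -0.5 -0.3] t 1.8
ccw turn deg -0.5 -> rolls units total 0.009
units [-1.87 -0.21  6.86]
((248.84410095214844, 137.59585571289062), (106.92668914794922, 86.11803436279297), 35.21759033203125)
[ 0.55167719 -0.39955328] [np.float64(0.0244), np.float64(0.0206), np.float64(0.0245), np.float64(0.0206)] -35.36860521582831
```

apply_moves:
  commands:
    - [-0.9,-0.1,0,0]
    - [-0.95,-0.1,0,0]
    - [0,0,1,0]
    - [0,0,1,0]
    - [0,0,1,0]

```text
clock: 2.18
eef_pos: [0.542, 0.3052, 0.1924]
tool_rot: [0.163, 0.987, 0.0, -0.0]
ft_force: [0.2, -0.2, -0.5]
grip_width: 0.0276
grasp_force: 0.0
```

```bash
python3 -c "
from h import *
to(.545,.303,.115,70.5)
c=snap('top');cv2.imwrite('pics/h1.png',np.hstack([cv2.resize(c['image'][150:300,120:245],(400,480),interpolation=2),cv2.resize(snap('scene')['image'][240:360,330:430],(400,480),interpolation=2)]))"
```

```text
at [0.542  0.3052 0.1924] yaw_y 71.2 w 0.0276 F [ 0.2 -0.2 -0.5] t 2.2
ccw turn deg -0.7 -> rolls units total 0.012
units [-0.18 -0.06  3.87]
```

View pics/h1.png

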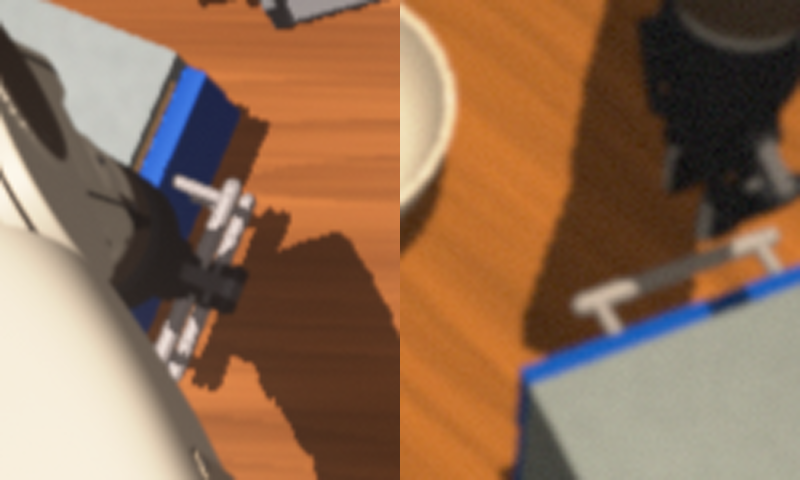

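The gripper sits centred over the bar, so I descend, grip and pull.

apply_moves:
  commands:
    - [-0.15,-0.06,1,0]
    - [0,0,1,0]
    - [0,0,1,0]
    - [0,0,0.85,0]
    - [0,0,0,0]

```text
clock: 2.7
eef_pos: [0.5451, 0.3045, 0.1175]
tool_rot: [0.163, 0.987, 0.001, 0.001]
ft_force: [1.1, -0.2, 0.6]
grip_width: 0.0273
grasp_force: 0.0
```

apply_moves:
  commands:
    - [0,0,0,0]
    - [0,0,0,0]
    - [0,0,0,0]
    - [0,0,0,0]
    - [0,0,0,0]
  claw: 1

```text
clock: 3.12
eef_pos: [0.5449, 0.3039, 0.1178]
tool_rot: [0.163, 0.987, 0.001, 0.0]
ft_force: [-1.5, 1.7, 5.9]
grip_width: 0.0088
grasp_force: 58.8
```

apply_moves:
  commands:
    - [0,-0.5,0,0]
    - [0,-0.5,0,0]
    - [0,-0.5,0,0]
    - [0,-0.5,0,0]
    - [0,-0.5,0,0]

```text
clock: 3.53
eef_pos: [0.5277, 0.257, 0.1178]
tool_rot: [0.163, 0.987, 0.002, -0.001]
ft_force: [-4.0, 2.8, 7.7]
grip_width: 0.0089
grasp_force: 59.5
```

apply_moves:
  commands:
    - [0,-0.5,0,0]
    - [0,-0.5,0,0]
    - [0,-0.5,0,0]
    - [0,-0.5,0,0]
    - [0,-0.5,0,0]

```text
clock: 3.95
eef_pos: [0.5104, 0.2099, 0.1177]
tool_rot: [0.163, 0.987, 0.002, -0.002]
ft_force: [-7.5, 4.4, 10.3]
grip_width: 0.0088
grasp_force: 59.7
```

apply_moves:
  commands:
    - [0.05,-0.3,0,0]
    - [0.05,-0.3,0,0]
    - [0,-0.2,0,0]
    - [0,-0.2,0,0]
    - [0,0,0,0]

```text
clock: 4.37
eef_pos: [0.5032, 0.1904, 0.1177]
tool_rot: [0.163, 0.987, 0.001, -0.0]
ft_force: [-5.6, 1.0, 8.2]
grip_width: 0.0087
grasp_force: 59.6
```

apply_moves:
  commands:
    - [0,-0.15,0,0]
    - [0,-0.15,0,0]
    - [0,-0.15,0,0]
    - [0,0,0,0]
    - [0,0,0,0]

```text
clock: 4.78
eef_pos: [0.5002, 0.1822, 0.1177]
tool_rot: [0.163, 0.987, 0.001, -0.001]
ft_force: [-5.8, 0.7, 9.5]
grip_width: 0.0084
grasp_force: 59.7
```

apply_moves:
  commands:
    - [0,-0.12,0,0]
    - [0,-0.12,0,0]
    - [0,0,0,0]
    - [0,0,0,0]
    - [0,0,0,0]

```text
clock: 5.2
eef_pos: [0.5, 0.1817, 0.1178]
tool_rot: [0.162, 0.987, 0.005, -0.0]
ft_force: [-3.3, 11.8, 4.7]
grip_width: 0.0088
grasp_force: 59.4
```

apply_moves:
  commands:
    - [0,0.1,0,0]
    - [0,0,0,0]
    - [0,0,0.0,0]
    - [0,0,-0.5,0]
    - [0,0,-1,0]
  claw: 0.66

```text
clock: 5.62
eef_pos: [0.4983, 0.1778, 0.1444]
tool_rot: [0.163, 0.987, -0.002, -0.003]
ft_force: [-0.3, 0.1, -0.8]
grip_width: 0.0288
grasp_force: 0.0
```

apply_moves:
  commands:
    - [0,0,-1,0]
    - [0,0,-1,0]
    - [0,0,-1,0]
    - [0,0,-1,0]
    - [0,-1,-1,0]

```text
clock: 6.03
eef_pos: [0.4947, 0.1615, 0.2477]
tool_rot: [0.162, 0.987, 0.001, 0.001]
ft_force: [1.2, 0.5, -0.9]
grip_width: 0.0291
grasp_force: 0.0
```

apply_moves:
  commands:
    - [0,-1,0,0]
    - [0,-1,0,0]
    - [0,-1,0,0]
    - [0,-1,0,0]
    - [0,-1,0,0]
  claw: 0.2

```text
clock: 6.45
eef_pos: [0.4611, 0.0641, 0.247]
tool_rot: [0.163, 0.987, -0.0, 0.0]
ft_force: [0.3, -0.5, 0.0]
grip_width: 0.0683
grasp_force: 0.0
```

apply_moves:
  commands:
    - [0,-1,0,0]
    - [0,-1,0,0]
    - [0,-1,0,0]
    - [0,-1,0,0]
    - [0,0,0,0]

```text
clock: 6.87
eef_pos: [0.4345, -0.0131, 0.2469]
tool_rot: [0.165, 0.986, -0.001, -0.0]
ft_force: [-0.4, -0.1, 0.3]
grip_width: 0.0683
grasp_force: 0.0
```

```bash
python3 -c "
from h import *
s,t=snap('scene','s2'),snap('top','t2')
pickle.dump((s,t),open('2.pkl','wb'))
W=[]
for n,c,roi in(('s',s,(300,200,520,440)),('t',t,(100,130,265,300))):
    for q in blobs(c,(22,120,110),(35,255,255),20,roi):
        P=np.array([onz(c,p,.105)[:2] for p in q[3]]);print(n,q[0].round(1),q[1],[round(np.linalg.norm(P[i]-P[i-1]),3) for i in(0,1)],np.degrees(np.arctan2(*(P[1]-P[0])[::-1])),onz(c,q[2][0],.105).round(4));W.append(q[0])
if len(W)==2:print(tri(s,W[0],t,W[1]))
"
```

```text
s [392.4 305. ] 2308.5 [np.float64(0.087), np.float64(0.197)] 160.7769971506824 [0.5461 0.2847 0.105 ]
t [187.5 244.5] 209.0 [np.float64(0.022), np.float64(0.037)] -88.59027758616608 [0.531  0.2898 0.105 ]
(array([0.53711564, 0.28598598, 0.09463712]), np.float64(0.015662354975043664))
```

View pics/t2.png

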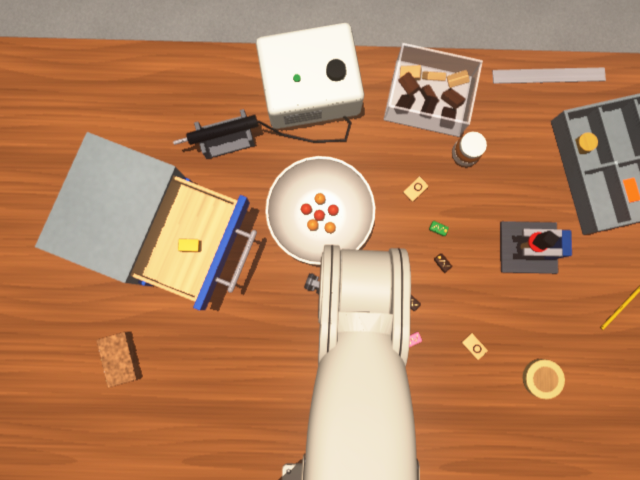

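The drawer is fully out and the wax is visible at (187.5,244.5), with its long side along world y. I'll refine it in the scene view.

```bash
python3 -c "
from h import *
s,t=pickle.load(open('2.pkl','rb'))
a=blobs(t,(22,190,110),(32,255,255),20,(140,180,240,300))
for q in a:print('t',q[0],q[1],q[3].round(0).tolist(),onz(t,q[2][0],.105))
for lo in(170,200,220):
  for q in blobs(s,(20,lo,120),(32,255,255),15,(330,220,470,360)):print(lo,q[0],q[1],tri(s,q[0],t,a[0][0]))
to(.531,.2895,.12,91.4)
"
```

```text
Traceback (most recent call last):
IndexError: list index out of range
```

```bash
python3 -c "
from h import *
s,t=pickle.load(open('2.pkl','rb'))
p=proj(s,[.531,.29,.105]);print(p)
hs=cv2.cvtColor(s['image'],cv2.COLOR_BGR2HSV);ht=cv2.cvtColor(t['image'],cv2.COLOR_BGR2HSV)
u,v=p.astype(int);print(hs[v,u-20:u+21:3].tolist());print(hs[v-12:v+13:3,u].tolist());print(ht[244,170:206:3].tolist())
sat=hs[v,u,1]
for lo in(-60,-40,-25):
  for q in blobs(s,(22,int(sat)+lo,100),(34,255,255),15,(u-25,v-25,u+25,v+25)):print(lo,q[0],q[1],tri(s,q[0],t,(187.5,244.5)))
to(.531,.2895,.12,91.4)
"
```

```text
[399.41856791 302.11123486]
[[24, 121, 254], [24, 124, 253], [23, 128, 253], [18, 151, 233], [21, 255, 196], [24, 255, 251], [25, 255, 253], [25, 255, 253], [25, 255, 253], [24, 165, 252], [23, 131, 252], [23, 125, 252], [23, 131, 252], [23, 128, 252]]
[[22, 133, 250], [23, 127, 253], [24, 151, 253], [25, 255, 253], [25, 255, 253], [25, 255, 253], [21, 255, 223], [19, 209, 151], [20, 139, 246]]
[[22, 102, 250], [22, 104, 249], [22, 104, 250], [27, 163, 252], [27, 163, 253], [27, 163, 253], [27, 163, 253], [27, 163, 253], [27, 164, 253], [26, 171, 249], [15, 154, 134], [23, 93, 252]]
-60 [398.54090909 301.91515152] 110.0 (array([0.53154751, 0.28900376, 0.1052035 ]), np.float64(0.001829203926319282))
-40 [398.43910256 301.95833333] 104.0 (array([0.53163627, 0.28894819, 0.10504811]), np.float64(0.0020584300294746185))
-25 [398.47619048 302.19047619] 98.0 (array([0.53167651, 0.28913606, 0.1043474 ]), np.float64(0.0019630877697984026))
at [ 0.4358 -0.011   0.2469] yaw_y 71.1 w 0.068 F [ 0.5  0.8 -0.4] t 7.0
ccw turn deg 20.3 -> rolls units total -0.339
units [ 0.37 15.75  6.35]
```

apply_moves:
  commands:
    - [0,0,0,-0.113]
    - [0,0,0,-0.113]
    - [0,0,0,-0.113]
    - [-0.35,1,0,0]
    - [-0.35,1,0,0]
  claw: 0.2

```text
clock: 7.38
eef_pos: [0.4491, 0.0308, 0.2466]
tool_rot: [-0.013, 1.0, 0.0, 0.0]
ft_force: [0.6, 0.2, 0.5]
grip_width: 0.0684
grasp_force: 0.0
```

apply_moves:
  commands:
    - [-0.35,1,0,0]
    - [-0.35,1,0,0]
    - [-0.35,1,0,0]
    - [-0.35,1,0,0]
    - [-0.35,1,0,0]

```text
clock: 7.8
eef_pos: [0.4813, 0.1331, 0.2464]
tool_rot: [-0.014, 1.0, 0.0, 0.0]
ft_force: [0.8, -0.4, -0.1]
grip_width: 0.0684
grasp_force: 0.0
```

apply_moves:
  commands:
    - [-0.35,1,0,0]
    - [-0.35,1,0,0]
    - [-0.35,1,0,0]
    - [-0.35,1,0,0]
    - [-0.3,1,0,0]

```text
clock: 8.22
eef_pos: [0.5125, 0.2341, 0.2463]
tool_rot: [-0.014, 1.0, 0.0, -0.0]
ft_force: [0.4, -0.2, -0.7]
grip_width: 0.0684
grasp_force: 0.0
```

apply_moves:
  commands:
    - [-0.3,1,0,0]
    - [-0.3,0.9,0,0]
    - [0,0,1,0]
    - [0,0,1,0]
    - [0,0,0,0]

```text
clock: 8.63
eef_pos: [0.5209, 0.2708, 0.2019]
tool_rot: [-0.015, 1.0, -0.002, -0.004]
ft_force: [-0.9, -0.2, -0.5]
grip_width: 0.0682
grasp_force: 0.0
```

```bash
python3 -c "
from h import *
to(.5315,.289,.113,91.4)"
```

```text
at [0.5209 0.2708 0.2019] yaw_y 91.7 w 0.0682 F [-0.9 -0.2 -0.5] t 8.6
ccw turn deg -0.3 -> rolls units total 0.005
units [-0.59  0.91  4.44]
```

apply_moves:
  commands:
    - [-0.59,0.91,0,0]
    - [0,0,1,0]
    - [0,0,1,0]
    - [0,0,1,0]
    - [0,0,0.5,0]

```text
clock: 9.05
eef_pos: [0.5335, 0.2889, 0.1346]
tool_rot: [-0.014, 1.0, -0.001, -0.001]
ft_force: [-0.4, -0.6, -0.5]
grip_width: 0.0682
grasp_force: 0.0
```

```bash
python3 -c "
from h import *
to(.5315,.289,.113,91.4)"
```

```text
at [0.5335 0.2889 0.1346] yaw_y 91.6 w 0.0682 F [-0.4 -0.6 -0.5] t 9.1
ccw turn deg -0.2 -> rolls units total 0.003
units [0.1  0.01 1.08]
```

apply_moves:
  commands:
    - [0.1,0,0.5,0]
    - [0,0,0.45,0]
    - [0,0,0,0]
    - [0,0,0,0]
    - [0,0,0,0]

```text
clock: 9.47
eef_pos: [0.5333, 0.289, 0.1184]
tool_rot: [-0.014, 1.0, 0.0, 0.001]
ft_force: [-0.5, 0.6, -0.2]
grip_width: 0.0682
grasp_force: 0.0
```

apply_moves:
  commands:
    - [0,0,0,0]
    - [0,0,0,0]
    - [0,0,0,0]
    - [0,0,0,0]
    - [0,0,0,0]
  claw: 1

```text
clock: 9.88
eef_pos: [0.5334, 0.2891, 0.1186]
tool_rot: [-0.014, 1.0, 0.001, 0.001]
ft_force: [-0.1, -0.2, 5.6]
grip_width: 0.0379
grasp_force: 60.7
```

apply_moves:
  commands:
    - [0,0,-0.3,0]
    - [0,0,-0.7,0]
    - [0,0,-1,0]
    - [0,0,-1,0]
    - [0,0,-1,0]

```text
clock: 10.3
eef_pos: [0.532, 0.2883, 0.1976]
tool_rot: [-0.014, 1.0, -0.0, -0.001]
ft_force: [0.7, 0.0, 0.5]
grip_width: 0.038
grasp_force: 60.2
```

apply_moves:
  commands:
    - [-0.3,-1,0,0]
    - [-0.3,-1,0,0]
    - [-0.3,-1,0,0]
    - [-0.3,-1,0,0]
    - [-0.3,-1,0,0]

```text
clock: 10.72
eef_pos: [0.5651, 0.1885, 0.1971]
tool_rot: [-0.014, 1.0, -0.0, -0.001]
ft_force: [0.2, -0.3, -0.6]
grip_width: 0.0379
grasp_force: 60.2
```

apply_moves:
  commands:
    - [-0.3,-1,0,0]
    - [-0.3,-1,0,0]
    - [-0.3,-1,0,0]
    - [-0.3,-1,0,0]
    - [-0.3,-1,0,0]

```text
clock: 11.13
eef_pos: [0.5978, 0.0893, 0.197]
tool_rot: [-0.014, 1.0, -0.0, -0.001]
ft_force: [0.4, -0.4, 0.5]
grip_width: 0.0382
grasp_force: 60.2
```

apply_moves:
  commands:
    - [-0.3,-1,0,0]
    - [-0.35,-0.5,0,0]
    - [0,0,1,0]
    - [0,0,1,0]
    - [0,0,1,0]

```text
clock: 11.55
eef_pos: [0.6122, 0.0606, 0.1368]
tool_rot: [-0.013, 1.0, 0.0, 0.0]
ft_force: [-0.7, 0.1, -0.7]
grip_width: 0.0377
grasp_force: 60.2
```

```bash
python3 -c "
from h import *
to(.612,.055,.082)"
```

```text
at [0.6122 0.0606 0.1368] yaw_y 91.5 w 0.0377 F [-0.7  0.1 -0.7] t 11.6
units [ 0.02 -0.28  2.74]
```

apply_moves:
  commands:
    - [0,-0.2,1,0]
    - [0,0,1,0]
    - [0,0,0.7,0]
    - [0,0,0,0]
    - [0,0,0,0]

```text
clock: 11.97
eef_pos: [0.6112, 0.057, 0.0823]
tool_rot: [-0.014, 1.0, -0.0, -0.001]
ft_force: [-0.3, -0.3, 0.0]
grip_width: 0.0383
grasp_force: 60.2
```

apply_moves:
  commands:
    - [0,0,0,0]
    - [0,0,0,0]
    - [0,0,0,0]
    - [0,0,-0.5,0]
    - [0,0,-1,0]
  claw: 0.35

```text
clock: 12.38
eef_pos: [0.6103, 0.0566, 0.1122]
tool_rot: [-0.014, 1.0, -0.0, -0.002]
ft_force: [0.0, -0.3, -0.0]
grip_width: 0.0552
grasp_force: 0.0
```

apply_moves:
  commands:
    - [0,0,-1,-0.11]
    - [0,0,-1,-0.11]
    - [0,0,-1,-0.11]
    - [0,0,-1,-0.11]
    - [0,0,0,-0.11]

```text
clock: 12.8
eef_pos: [0.6146, 0.057, 0.2002]
tool_rot: [-0.3, 0.954, -0.001, 0.005]
ft_force: [0.8, -0.4, 1.3]
grip_width: 0.0553
grasp_force: 0.0
```

```bash
cat > ch.py <<'E'
from h import *
s,t=snap('scene','s3'),snap('top','t3')
C=[]
for n,c in(("s",s),("t",t)):
    f=cv2.resize(c["image"],None,fx=4,fy=4,interpolation=2);h=cv2.cvtColor(f,cv2.COLOR_BGR2HSV)
    m=((h[...,2]<120)|((h[...,1]<130)&(h[...,2]<150))).astype(np.uint8)*255
    if n=="s":k=(240,180,330,225)
    else:k=(385,240,475,330)
    z=np.zeros_like(m);z[k[1]*4:k[3]*4,k[0]*4:k[2]*4]=255;m&=z
    m=cv2.morphologyEx(m,cv2.MORPH_CLOSE,np.ones((17,17)))
    for q in cv2.findContours(m,0,1)[0]:
        if not 800<cv2.contourArea(q)<6000: continue
        r=cv2.minAreaRect(q);F=lambda p:(np.array(p)-1.5)/4
        P=np.array([onz(c,F(p),.011)[:2] for p in cv2.boxPoints(r)]);e=P[1]-P[0],P[2]-P[1];l=max(e,key=np.linalg.norm)
        M=onz(c,F(r[0]),.011);print(n,F(r[0]).round(1),[round(np.linalg.norm(x)*1e3) for x in e],M.round(4),"long yaw",np.degrees(np.arctan2(l[1],l[0])).round(0)%180);C.append((n,F(r[0])))
for a in C:
  for b in C:
    if a[0]=="s" and b[0]=="t":
      X,e=tri(s,a[1],t,b[1])
      if e<.01:print("tri",X.round(4),e.round(4))
E
python3 ch.py; python3 -c "
from h import *
to(.5155,-.233,.06,129)
im=cv2.imread('pics/t3.png');cv2.imwrite('pics/t3c.png',cv2.resize(im[130:350,220:500],(764,600),interpolation=2))"
```

```text
s [243.6 188.5] [68, 26] [ 0.5108 -0.3697  0.011 ] long yaw 54.0
t [410.6 301.5] [23, 39] [ 0.4314 -0.165   0.011 ] long yaw 48.0
t [442.4 262.6] [24, 39] [ 0.5152 -0.2322  0.011 ] long yaw 38.0
at [0.613  0.0568 0.1963] yaw_y 124.5 w 0.0559 F [ 0.2 -0.5 -0.2] t 12.9
ccw turn deg 4.5 -> rolls units total -0.074
units [12.26 -9.16  6.79]
```

View pics/t3c.png

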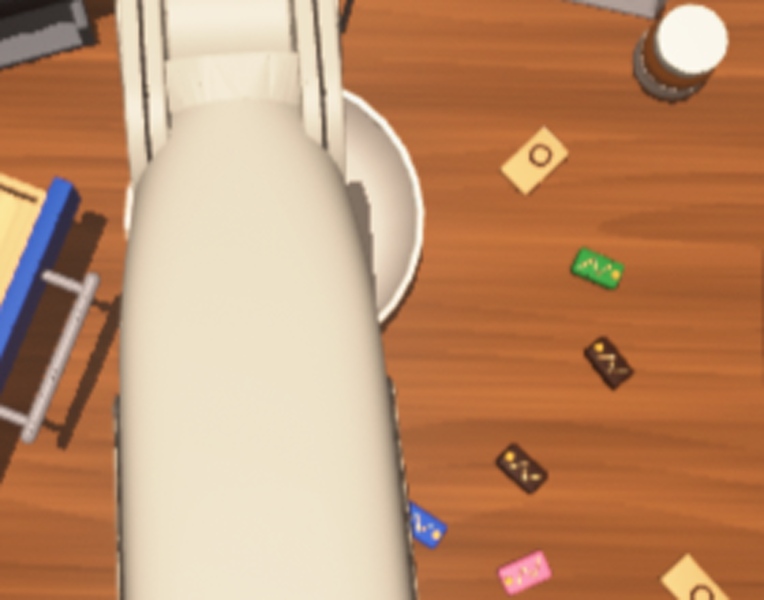

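apply_moves:
  commands:
    - [1,-0.75,0,0]
    - [1,-0.75,0,0]
    - [1,-0.75,0,0]
    - [1,-0.75,0,0]
    - [1,-0.75,0,0]

```text
clock: 13.32
eef_pos: [0.5711, -0.0626, 0.1931]
tool_rot: [-0.296, 0.955, 0.0, -0.001]
ft_force: [1.2, -0.1, -0.1]
grip_width: 0.0556
grasp_force: 0.0
```

apply_moves:
  commands:
    - [1,-0.75,0.5,0]
    - [1,-0.75,0.5,0]
    - [1,-0.75,0.5,0]
    - [1,-0.75,0.5,0]
    - [1,-0.75,0.5,0]

```text
clock: 13.73
eef_pos: [0.5313, -0.1812, 0.1428]
tool_rot: [-0.295, 0.955, 0.0, -0.0]
ft_force: [0.6, -0.3, -0.1]
grip_width: 0.0556
grasp_force: 0.0
```

apply_moves:
  commands:
    - [1,-0.75,0.5,0]
    - [1,-0.75,0.5,0]
    - [0.25,-0.15,0.5,-0.06]
    - [0,0,0,0]
    - [0,0,0,0]

```text
clock: 14.15
eef_pos: [0.513, -0.2328, 0.1127]
tool_rot: [-0.325, 0.946, 0.001, -0.001]
ft_force: [0.7, -0.4, -0.3]
grip_width: 0.0554
grasp_force: 0.0
```

```bash
python3 -c "
from h import *
to(.5155,-.233,.026,128)"
```

```text
at [ 0.513  -0.2328  0.1127] yaw_y 127.9 w 0.0554 F [ 0.7 -0.4 -0.3] t 14.2
ccw turn deg 0.1 -> rolls units total -0.002
units [-0.1  -0.09  4.33]
```

apply_moves:
  commands:
    - [-0.1,-0.09,1,0]
    - [0,0,1,0]
    - [0,0,1,0]
    - [0,0,0.8,0]
    - [0,0,0,0]

```text
clock: 14.57
eef_pos: [0.5151, -0.2309, 0.0348]
tool_rot: [-0.327, 0.945, 0.002, -0.002]
ft_force: [-1.3, 0.3, -0.4]
grip_width: 0.0556
grasp_force: 0.0
```

apply_moves:
  commands:
    - [0,0,0.2,0]
    - [0,0,0.2,0]
    - [0,0,0,0]
    - [0,0,0,0]
    - [0,0,0,0]

```text
clock: 14.98
eef_pos: [0.5173, -0.2333, 0.0303]
tool_rot: [-0.327, 0.945, -0.001, 0.001]
ft_force: [0.3, 0.3, 0.2]
grip_width: 0.0555
grasp_force: 0.0
```

apply_moves:
  commands:
    - [0,0,0.15,0]
    - [0,0,0.13,0]
    - [0,0,0,0]
    - [0,0,0,0]
    - [0,0,0,0]

```text
clock: 15.4
eef_pos: [0.5166, -0.2332, 0.0236]
tool_rot: [-0.327, 0.945, 0.0, -0.0]
ft_force: [0.9, -0.1, 0.0]
grip_width: 0.0556
grasp_force: 0.0
```

apply_moves:
  commands:
    - [0,0,0,0]
    - [0,0,0,0]
    - [0,0,0,0]
    - [0,0,0,0]
    - [0,0,0,0]
  claw: 1

```text
clock: 15.82
eef_pos: [0.5169, -0.2333, 0.024]
tool_rot: [-0.327, 0.945, -0.0, 0.0]
ft_force: [0.6, -0.9, 1.9]
grip_width: 0.0202
grasp_force: 60.1
```

apply_moves:
  commands:
    - [0,0,-0.3,0]
    - [0,0,-0.7,0]
    - [0,0,-1,0]
    - [0,0,-1,0]
    - [0,0,-1,0]

```text
clock: 16.23
eef_pos: [0.5163, -0.233, 0.1045]
tool_rot: [-0.327, 0.945, 0.0, -0.0]
ft_force: [-0.4, -1.1, -0.7]
grip_width: 0.0202
grasp_force: 59.8
```

```bash
python3 -c "
from h import *
to(.600,.02,.075)"
```

```text
at [ 0.5163 -0.233   0.1045] yaw_y 128.2 w 0.0202 F [-0.4 -1.1 -0.7] t 16.2
units [-11.11   7.36   1.48]
```

apply_moves:
  commands:
    - [-1,0.67,-1,0]
    - [-1,0.67,-1,0]
    - [-1,0.67,0,0]
    - [-1,0.67,0,0]
    - [-1,0.67,0,0]

```text
clock: 16.65
eef_pos: [0.5543, -0.1178, 0.1447]
tool_rot: [-0.327, 0.945, -0.0, 0.001]
ft_force: [0.8, 0.1, -0.2]
grip_width: 0.0204
grasp_force: 59.8
```

apply_moves:
  commands:
    - [-1,0.67,0,0]
    - [-1,0.67,0,0]
    - [-1,0.67,0,0]
    - [-1,0.67,0,0]
    - [-1,0.67,0,0]

```text
clock: 17.07
eef_pos: [0.5912, -0.003, 0.1439]
tool_rot: [-0.327, 0.945, 0.0, -0.0]
ft_force: [-0.8, -1.1, -0.5]
grip_width: 0.0203
grasp_force: 59.8
```

apply_moves:
  commands:
    - [-1,0.67,0,0]
    - [0,0,1,0]
    - [0,0,1,0]
    - [0,0,1,0]
    - [0,0,0.3,0]

```text
clock: 17.48
eef_pos: [0.5962, 0.019, 0.0746]
tool_rot: [-0.327, 0.945, 0.001, -0.003]
ft_force: [-0.4, 0.2, -1.0]
grip_width: 0.02
grasp_force: 59.8
```

apply_moves:
  commands:
    - [0,0,0,0]
    - [0,0,0,0]
    - [0,0,0,0]
    - [0,0,0,0]
    - [0,0,-0.5,0]
  claw: 0.35

```text
clock: 17.9
eef_pos: [0.5979, 0.0185, 0.0874]
tool_rot: [-0.327, 0.945, 0.0, -0.001]
ft_force: [0.1, -0.0, -1.4]
grip_width: 0.0554
grasp_force: 0.0
```

apply_moves:
  commands:
    - [0,0,-1,0]
    - [0,0,-1,0]
    - [0,0,-1,0]
    - [0,0,-0.5,-0.08]
    - [0,0,0,-0.08]

```text
clock: 18.32
eef_pos: [0.601, 0.0187, 0.1631]
tool_rot: [-0.407, 0.914, -0.002, 0.004]
ft_force: [-0.4, -0.2, 0.1]
grip_width: 0.0557
grasp_force: 0.0
```

```bash
python3 ch.py; python3 -c "
from h import *
to(.4315,-.166,.06,138)"
```

```text
s [243.8 188.5] [68, 27] [ 0.5105 -0.3695  0.011 ] long yaw 54.0
t [410.6 301.5] [23, 39] [ 0.4314 -0.1651  0.011 ] long yaw 49.0
t [388.3 303.6] [7, 108] [ 0.4258 -0.1182  0.011 ] long yaw 5.0
at [0.5996 0.0186 0.1603] yaw_y 137.7 w 0.0556 F [-0.3  0.4 -0.7] t 18.4
ccw turn deg 0.3 -> rolls units total -0.004
units [12.5   0.03  4.98]
```

apply_moves:
  commands:
    - [1,0,0,0]
    - [1,0,0,0]
    - [1,0,0,0]
    - [1,0,0,0]
    - [1,0,0,0]

```text
clock: 18.83
eef_pos: [0.5304, -0.0559, 0.1579]
tool_rot: [-0.404, 0.915, 0.0, -0.0]
ft_force: [0.8, 0.2, 0.3]
grip_width: 0.0556
grasp_force: 0.0
```

apply_moves:
  commands:
    - [1,0,0,0]
    - [1,0,0,0]
    - [1,0,0,0]
    - [1,0,0,0]
    - [1,0,0,0]

```text
clock: 19.25
eef_pos: [0.4632, -0.13, 0.158]
tool_rot: [-0.404, 0.915, -0.0, -0.0]
ft_force: [-0.4, -0.2, 0.0]
grip_width: 0.0559
grasp_force: 0.0
```

apply_moves:
  commands:
    - [1,0,0,0]
    - [1,0,0.5,0]
    - [0.5,0,1,0]
    - [0,0,1,0]
    - [0,0,0,0]

```text
clock: 19.67
eef_pos: [0.4274, -0.166, 0.105]
tool_rot: [-0.403, 0.915, 0.002, -0.002]
ft_force: [-0.4, 1.0, -1.0]
grip_width: 0.0556
grasp_force: 0.0
```

```bash
python3 -c "
from h import *
to(.4315,-.166,.024,138)"
```

```text
at [ 0.4274 -0.166   0.105 ] yaw_y 137.5 w 0.0556 F [-0.4  1.  -1. ] t 19.7
ccw turn deg 0.5 -> rolls units total -0.008
units [-0.15 -0.18  4.05]
```

apply_moves:
  commands:
    - [-0.1,-0.1,1,0]
    - [0,0,1,0]
    - [0,0,1,0]
    - [0,0,0.6,0]
    - [0,0,0,0]

```text
clock: 20.08
eef_pos: [0.432, -0.1654, 0.0343]
tool_rot: [-0.404, 0.915, 0.002, -0.001]
ft_force: [-0.6, -0.3, 0.6]
grip_width: 0.0558
grasp_force: 0.0
```

```bash
python3 -c "
from h import *
to(.4315,-.166,.0235,138)"
```

```text
at [ 0.432  -0.1654  0.0343] yaw_y 137.7 w 0.0558 F [-0.6 -0.3  0.6] t 20.1
ccw turn deg 0.3 -> rolls units total -0.005
units [ 0.04 -0.    0.54]
```

apply_moves:
  commands:
    - [0,0,0.25,0]
    - [0,0,0.2,0]
    - [0,0,0,0]
    - [0,0,0,0]
    - [0,0,0,0]

```text
clock: 20.5
eef_pos: [0.4339, -0.1664, 0.0274]
tool_rot: [-0.405, 0.914, -0.0, 0.0]
ft_force: [0.3, -1.0, -0.3]
grip_width: 0.0559
grasp_force: 0.0
```

apply_moves:
  commands:
    - [0,0,0,0]
    - [0,0,0,0]
    - [0,0,0,0]
    - [0,0,0,0]
    - [0,0,0,0]
  claw: 1

```text
clock: 20.92
eef_pos: [0.4337, -0.1664, 0.0272]
tool_rot: [-0.405, 0.914, -0.0, 0.0]
ft_force: [-0.6, 1.1, 6.0]
grip_width: 0.02
grasp_force: 59.3
```

apply_moves:
  commands:
    - [0,0,-0.3,0]
    - [0,0,-0.7,0]
    - [0,0,-1,0]
    - [0,0,-1,0]
    - [0,0,-1,0]

```text
clock: 21.33
eef_pos: [0.4329, -0.1661, 0.1074]
tool_rot: [-0.405, 0.914, 0.0, -0.0]
ft_force: [0.6, 0.2, -0.6]
grip_width: 0.0198
grasp_force: 58.7
```

apply_moves:
  commands:
    - [-1,0,-1,0]
    - [-1,0,-1,0]
    - [-1,0,0,0]
    - [-1,0,0,0]
    - [-1,0,0,0]

```text
clock: 21.75
eef_pos: [0.5012, -0.0916, 0.1474]
tool_rot: [-0.405, 0.914, -0.0, 0.0]
ft_force: [0.5, 1.1, -0.1]
grip_width: 0.0196
grasp_force: 58.7
```

apply_moves:
  commands:
    - [-1,0,0,0]
    - [-1,0,0,0]
    - [-1,0,0,0]
    - [-1,0,0,0]
    - [-1,0,0,0]

```text
clock: 22.17
eef_pos: [0.568, -0.0174, 0.1466]
tool_rot: [-0.405, 0.914, 0.0, -0.0]
ft_force: [-0.3, -0.1, 0.3]
grip_width: 0.0202
grasp_force: 58.7
```

```bash
python3 -c "
from h import *
to(.610,.02,.075)"
```

```text
at [ 0.568  -0.0174  0.1466] yaw_y 137.8 w 0.0202 F [-0.3 -0.1  0.3] t 22.2
units [-2.8  -0.3   3.58]
```

apply_moves:
  commands:
    - [-1,0,0,0]
    - [-1,-0.2,1,0]
    - [-0.7,0,1,0]
    - [0,0,1,0]
    - [0,0,0.5,0]

```text
clock: 22.58
eef_pos: [0.6057, 0.0199, 0.0738]
tool_rot: [-0.405, 0.914, 0.001, -0.002]
ft_force: [-0.7, 0.5, -1.1]
grip_width: 0.02
grasp_force: 58.7
```

apply_moves:
  commands:
    - [0,0,0,0]
    - [0,0,0,0]
    - [0,0,0,0]
    - [0,0,0,0]
    - [0,0,-0.5,0]
  claw: 0.35

```text
clock: 23.0
eef_pos: [0.6063, 0.0187, 0.0866]
tool_rot: [-0.405, 0.915, 0.0, -0.001]
ft_force: [-0.6, 0.1, -0.4]
grip_width: 0.0553
grasp_force: 0.0
```

apply_moves:
  commands:
    - [0,0,-1,0]
    - [0,0,-1,0]
    - [0,0,-1,0]
    - [0,0,-1,-0.055]
    - [0,0,-1,-0.055]

```text
clock: 23.42
eef_pos: [0.6073, 0.0189, 0.1898]
tool_rot: [-0.458, 0.889, -0.001, 0.001]
ft_force: [-0.5, -0.1, -0.2]
grip_width: 0.0553
grasp_force: 0.0
```

apply_moves:
  commands:
    - [0.3,-0.9,-1,0]
    - [0.3,-0.9,-1,0]
    - [0.3,-0.9,-0.5,0]
    - [0.3,-0.9,0,0]
    - [0.3,-0.9,0,0]

```text
clock: 23.83
eef_pos: [0.6639, -0.0587, 0.2406]
tool_rot: [-0.457, 0.89, -0.001, 0.002]
ft_force: [-0.2, 0.1, -0.3]
grip_width: 0.0556
grasp_force: 0.0
```

```bash
python3 -c "
from h import *
to(.552,-.398,.26,144.6)"
```

```text
at [ 0.6639 -0.0587  0.2406] yaw_y 144.3 w 0.0556 F [-0.2  0.1 -0.3] t 23.8
ccw turn deg 0.3 -> rolls units total -0.004
units [17.04 -5.35 -0.99]
```

apply_moves:
  commands:
    - [1,-0.31,-0.2,0]
    - [1,-0.31,-0.2,0]
    - [1,-0.31,0,0]
    - [1,-0.31,0,0]
    - [1,-0.31,0,0]

```text
clock: 24.25
eef_pos: [0.6294, -0.1583, 0.2469]
tool_rot: [-0.457, 0.89, -0.001, 0.001]
ft_force: [-0.0, 0.1, 0.3]
grip_width: 0.0557
grasp_force: 0.0
```

apply_moves:
  commands:
    - [1,-0.31,0,0]
    - [1,-0.31,0,0]
    - [1,-0.31,0,0]
    - [1,-0.31,0,0]
    - [1,-0.31,0,0]

```text
clock: 24.67
eef_pos: [0.5961, -0.2576, 0.2469]
tool_rot: [-0.457, 0.89, -0.001, 0.001]
ft_force: [-0.7, 0.1, 0.1]
grip_width: 0.0554
grasp_force: 0.0
```

```bash
python3 -c "
from h import *
to(.552,-.398,.25,144.6)
s,t=snap('scene','s4'),snap('top','t4')
cv2.imwrite('pics/c4.png',np.hstack([cv2.resize(t['image'][145:275,255:385],(400,400),interpolation=2),cv2.resize(s['image'][220:320,250:350],(400,400),interpolation=2)]))"
```

```text
at [ 0.5961 -0.2576  0.2469] yaw_y 144.3 w 0.0554 F [-0.7  0.1  0.1] t 24.7
ccw turn deg 0.3 -> rolls units total -0.004
units [ 6.99 -2.3  -0.15]
```

View pics/c4.png

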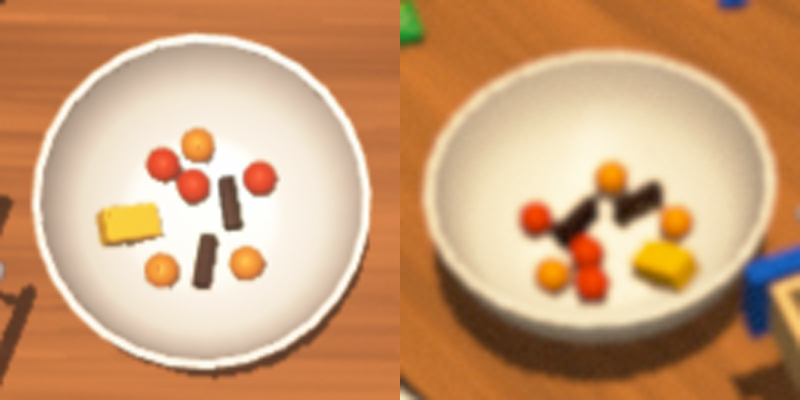

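All six beads, the wax and both charms lie in the bowl. Next is the stick.

apply_moves:
  commands:
    - [1,-0.33,0,0]
    - [1,-0.33,0,0]
    - [1,-0.33,0,0]
    - [1,-0.33,0,0]
    - [1,-0.33,0,0]

```text
clock: 25.18
eef_pos: [0.5651, -0.3572, 0.2464]
tool_rot: [-0.457, 0.889, -0.001, 0.001]
ft_force: [-0.2, -0.4, 0.1]
grip_width: 0.0557
grasp_force: 0.0
```

apply_moves:
  commands:
    - [1,-0.33,0,0]
    - [1,-0.33,0,0]
    - [0,0,0.8,0]
    - [0,0,0,0]
    - [0,0,0,0]

```text
clock: 25.6
eef_pos: [0.5521, -0.3964, 0.2287]
tool_rot: [-0.457, 0.89, 0.001, -0.0]
ft_force: [0.8, 0.4, -0.5]
grip_width: 0.0558
grasp_force: 0.0
```

```bash
python3 -c "
from h import *
to(.552,-.398,.14,144.6)"
```

```text
at [ 0.5521 -0.3964  0.2287] yaw_y 144.4 w 0.0558 F [ 0.8  0.4 -0.5] t 25.6
ccw turn deg 0.2 -> rolls units total -0.004
units [ 0.07 -0.05  4.44]
```

apply_moves:
  commands:
    - [0.07,-0.05,1,0]
    - [0,0,1,0]
    - [0,0,1,0]
    - [0,0,1,0]
    - [0,0,0.3,0]

```text
clock: 26.02
eef_pos: [0.5519, -0.3966, 0.1404]
tool_rot: [-0.458, 0.889, 0.002, -0.001]
ft_force: [-0.7, 0.6, -0.6]
grip_width: 0.0554
grasp_force: 0.0
```

apply_moves:
  commands:
    - [0,0,0,0]
    - [0,0,0,0]
    - [0,0,0,0]
    - [0,0,0,0]
    - [0,0,0,0]

```text
clock: 26.43
eef_pos: [0.5532, -0.3992, 0.1444]
tool_rot: [-0.457, 0.89, -0.001, 0.001]
ft_force: [-0.4, -0.5, 1.0]
grip_width: 0.0553
grasp_force: 0.0
```

apply_moves:
  commands:
    - [0,0,0,0]
    - [0,0,0,0]
    - [0,0,0,0]
    - [0,0,0,0]
    - [0,0,0,0]
  claw: 1

```text
clock: 26.85
eef_pos: [0.5527, -0.3991, 0.1432]
tool_rot: [-0.457, 0.89, -0.0, 0.0]
ft_force: [-0.2, -0.2, 2.2]
grip_width: 0.0234
grasp_force: 59.1
```

```bash
python3 -c "
from h import *
to(.552,-.398,.14,144.6);print(obs()[0]['ft_torque'])"
```

```text
at [ 0.5527 -0.3991  0.1432] yaw_y 144.3 w 0.0234 F [-0.2 -0.2  2.2] t 26.9
ccw turn deg 0.3 -> rolls units total -0.004
units [-0.02  0.06  0.16]
[ 0.00168744  0.03525161 -0.00910511]
```

apply_moves:
  commands:
    - [0,0,-0.3,0]
    - [0,0,-0.6,0]
    - [0,0,-0.6,0]
    - [0,0,0,0]
    - [-0.4,0.29,0,0]

```text
clock: 27.27
eef_pos: [0.5526, -0.3905, 0.1732]
tool_rot: [-0.456, 0.89, -0.001, 0.0]
ft_force: [-0.3, 1.0, -1.1]
grip_width: 0.0231
grasp_force: 58.8
```

apply_moves:
  commands:
    - [-0.4,0.29,0,0]
    - [-0.8,0.58,0,0]
    - [-0.8,0.58,-0.5,0]
    - [-0.8,0.58,-1,0]
    - [-0.8,0.58,-1,0]

```text
clock: 27.68
eef_pos: [0.5505, -0.2973, 0.2207]
tool_rot: [-0.457, 0.889, 0.002, -0.001]
ft_force: [0.4, 0.5, 0.1]
grip_width: 0.023
grasp_force: 58.8
```

apply_moves:
  commands:
    - [-0.8,0.58,-1,0]
    - [-0.8,0.58,-0.5,0]
    - [-0.8,0.58,0,0]
    - [-0.8,0.58,0,0]
    - [-0.8,0.58,0,0]

```text
clock: 28.1
eef_pos: [0.5507, -0.1989, 0.252]
tool_rot: [-0.457, 0.889, 0.001, -0.0]
ft_force: [0.3, 0.8, -0.6]
grip_width: 0.0233
grasp_force: 58.8
```

```bash
python3 -c "
from h import *
print(proj(pickle.load(open('top0.pkl','rb')),[.612,.0305,.006]))
t=pickle.load(open('top0.pkl','rb'))
p=onz(t,(339.8,216.8),.015);print(p)
to(p[0],p[1],.22);print(obs()[0]['ft_torque'])"
```

```text
[319.77251893 214.8203721 ]
[ 0.60737907 -0.0122417   0.015     ]
at [ 0.5507 -0.1989  0.252 ] yaw_y 144.4 w 0.0233 F [ 0.3  0.8 -0.6] t 28.1
units [-9.24  3.12  1.6 ]
[0.00685593 0.05521327 0.00674814]
```

apply_moves:
  commands:
    - [-1,0.34,0,0]
    - [-1,0.34,0,0]
    - [-1,0.34,0,0]
    - [-1,0.34,0,0]
    - [-1,0.34,0,0]

```text
clock: 28.52
eef_pos: [0.5812, -0.0979, 0.2516]
tool_rot: [-0.457, 0.889, 0.001, -0.001]
ft_force: [0.3, -0.0, 0.3]
grip_width: 0.023
grasp_force: 58.8
```

apply_moves:
  commands:
    - [-1,0.34,0,0]
    - [-1,0.34,0,0]
    - [-1,0.34,0,0]
    - [-1,0.34,0,0]
    - [-0.3,0.1,0,0]

```text
clock: 28.93
eef_pos: [0.6079, -0.0093, 0.2513]
tool_rot: [-0.459, 0.889, 0.001, -0.001]
ft_force: [-0.4, -0.7, -1.3]
grip_width: 0.0236
grasp_force: 58.8
```

apply_moves:
  commands:
    - [0,0,1,0]
    - [0,0,1,0]
    - [0,0,0,0]
    - [0,0,0,0]
    - [0,0,0,0]

```text
clock: 29.35
eef_pos: [0.6083, -0.0133, 0.2132]
tool_rot: [-0.457, 0.89, -0.0, -0.0]
ft_force: [-0.0, -0.1, -0.3]
grip_width: 0.0237
grasp_force: 58.9
```

```bash
python3 -c "
from h import *
to(.608,-.0095,.141)
s,t=snap('scene','s5'),snap('top','t5')
cv2.imwrite('pics/c5.png',np.hstack([cv2.resize(t['image'][145:275,255:385],(400,400),interpolation=2),cv2.resize(s['image'][180:320,240:380],(400,400),interpolation=2)]))"
```

```text
at [ 0.6083 -0.0133  0.2132] yaw_y 144.3 w 0.0237 F [-0.  -0.1 -0.3] t 29.4
units [-0.15  0.12  3.61]
```

View pics/c5.png

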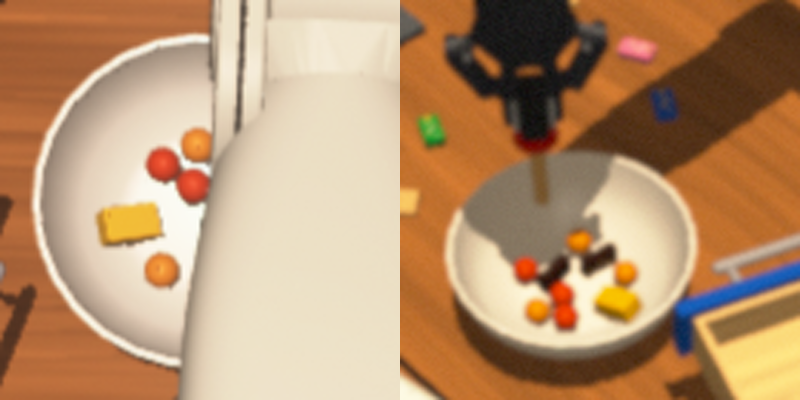

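The stick is upright over the near side of the bowl and clear of the beads, so I lower it.

apply_moves:
  commands:
    - [-0.15,0.1,1,0]
    - [0,0,1,0]
    - [0,0,0.7,0]
    - [0,0,0.5,0]
    - [0,0,0,0]

```text
clock: 29.87
eef_pos: [0.6076, -0.0098, 0.1471]
tool_rot: [-0.457, 0.89, 0.001, -0.001]
ft_force: [-1.2, 0.7, -0.7]
grip_width: 0.0235
grasp_force: 58.9
```

apply_moves:
  commands:
    - [0,0,0.2,0]
    - [0,0,0.2,0]
    - [0,0,0,0]
    - [0,0,0,0]
    - [0,0,0,0]

```text
clock: 30.28
eef_pos: [0.6091, -0.0096, 0.1414]
tool_rot: [-0.457, 0.89, -0.0, 0.001]
ft_force: [0.0, -0.6, -1.2]
grip_width: 0.0232
grasp_force: 58.9
```

```bash
python3 -c "
from h import *
to(.608,-.007,.137)
# circle: 30 rows radius 36, ccw in world, start at -90 deg, tool axes yaw 144.3
o,p,R=obs();n=30;a=-np.pi/2+2*np.pi*np.arange(n+1)/n
P=np.c_[.612+.036*np.cos(a),.0305+.036*np.sin(a),0*a]
print((np.diff(P,axis=0)@R/.02).round(2)[:,:2].tolist(), (R.T@(P[0]-p)/.02).round(2))"
```

```text
at [ 0.6091 -0.0096  0.1414] yaw_y 144.4 w 0.0232 F [ 0.  -0.6 -1.2] t 30.3
units [-0.08  0.12  0.22]
[[-0.25, -0.28], [-0.3, -0.22], [-0.34, -0.16], [-0.37, -0.08], [-0.38, -0.0], [-0.37, 0.08], [-0.34, 0.15], [-0.31, 0.22], [-0.25, 0.28], [-0.19, 0.32], [-0.12, 0.36], [-0.04, 0.37], [0.04, 0.37], [0.11, 0.36], [0.19, 0.33], [0.25, 0.28], [0.3, 0.22], [0.34, 0.16], [0.37, 0.08], [0.38, 0.0], [0.37, -0.08], [0.34, -0.15], [0.31, -0.22], [0.25, -0.28], [0.19, -0.32], [0.12, -0.36], [0.04, -0.37], [-0.04, -0.37], [-0.11, -0.36], [-0.19, -0.33]] [-0.25  0.01  7.07]
```

apply_moves:
  commands:
    - [-0.2,0.05,0.25,0]
    - [-0.25,-0.28,0,0]
    - [-0.3,-0.22,0,0]
    - [-0.34,-0.16,0,0]
    - [-0.37,-0.08,0,0]

```text
clock: 30.7
eef_pos: [0.638, 0.0063, 0.1357]
tool_rot: [-0.457, 0.89, -0.0, 0.0]
ft_force: [-0.6, 0.0, -0.7]
grip_width: 0.0234
grasp_force: 58.8
```

apply_moves:
  commands:
    - [-0.38,0,0,0]
    - [-0.37,0.08,0,0]
    - [-0.34,0.15,0,0]
    - [-0.31,0.22,0,0]
    - [-0.25,0.28,0,0]

```text
clock: 31.12
eef_pos: [0.6442, 0.0424, 0.1356]
tool_rot: [-0.457, 0.889, -0.0, -0.0]
ft_force: [0.1, 0.6, -0.9]
grip_width: 0.0234
grasp_force: 58.8
```

apply_moves:
  commands:
    - [-0.19,0.32,0,0]
    - [-0.12,0.36,0,0]
    - [-0.04,0.37,0,0]
    - [0.04,0.37,0,0]
    - [0.11,0.36,0,0]

```text
clock: 31.53
eef_pos: [0.6168, 0.0659, 0.1358]
tool_rot: [-0.457, 0.889, -0.0, 0.0]
ft_force: [0.3, -0.4, -1.6]
grip_width: 0.0233
grasp_force: 58.8
```

apply_moves:
  commands:
    - [0.19,0.33,0,0]
    - [0.25,0.28,0,0]
    - [0.3,0.22,0,0]
    - [0.34,0.16,0,0]
    - [0.37,0.08,0,0]

```text
clock: 31.95
eef_pos: [0.5825, 0.0539, 0.1358]
tool_rot: [-0.457, 0.89, 0.0, 0.0]
ft_force: [0.4, 0.1, -0.7]
grip_width: 0.0235
grasp_force: 58.9
```

apply_moves:
  commands:
    - [0.38,0,0,0]
    - [0.37,-0.08,0,0]
    - [0.34,-0.15,0,0]
    - [0.31,-0.22,0,0]
    - [0.25,-0.28,0,0]

```text
clock: 32.37
eef_pos: [0.5759, 0.018, 0.1357]
tool_rot: [-0.457, 0.89, 0.0, -0.0]
ft_force: [0.4, 0.7, -0.1]
grip_width: 0.0235
grasp_force: 58.9
```

apply_moves:
  commands:
    - [0.19,-0.32,0,0]
    - [0.12,-0.36,0,0]
    - [0.04,-0.37,0,0]
    - [-0.04,-0.37,0,0]
    - [-0.11,-0.36,0,0]

```text
clock: 32.78
eef_pos: [0.6034, -0.0056, 0.1356]
tool_rot: [-0.457, 0.89, -0.0, -0.0]
ft_force: [-0.6, 0.7, -0.3]
grip_width: 0.0236
grasp_force: 58.9
```

```bash
cat > look.py <<'E'
from h import *
import sys
to(.612-.0075,-.0047,.137)
s,t=snap('scene','s'+sys.argv[1]),snap('top','t'+sys.argv[1])
cv2.imwrite(f'pics/c{sys.argv[1]}.png',np.hstack([cv2.resize(t['image'][145:275,255:385],(400,400),interpolation=2),cv2.resize(s['image'][180:320,240:380],(400,400),interpolation=2)]))
E
python3 look.py 6
```

```text
at [ 0.6034 -0.0056  0.1356] yaw_y 144.3 w 0.0236 F [-0.6  0.7 -0.3] t 32.8
units [-0.07 -0.02 -0.07]
```

View pics/c6.png

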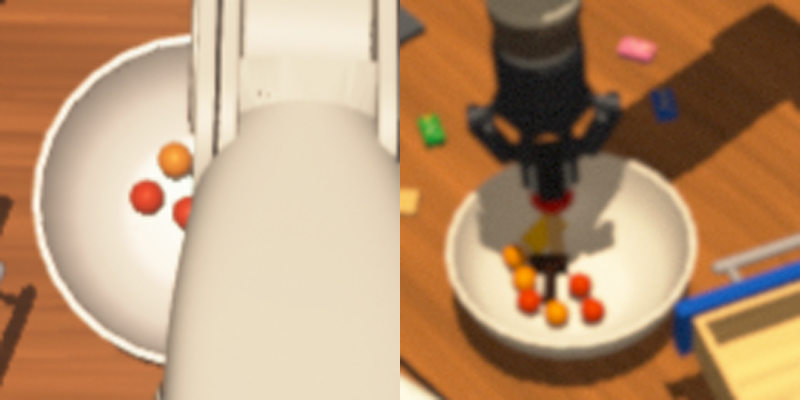

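One circle is done with everything still in the bowl. Three more follow.

apply_moves:
  commands:
    - [-0.25,-0.33,0,0]
    - [-0.25,-0.28,0,0]
    - [-0.3,-0.22,0,0]
    - [-0.34,-0.16,0,0]
    - [-0.37,-0.08,0,0]

```text
clock: 33.3
eef_pos: [0.6384, 0.0074, 0.1357]
tool_rot: [-0.457, 0.89, -0.0, 0.0]
ft_force: [0.8, -0.5, -0.5]
grip_width: 0.0235
grasp_force: 59.0
```

apply_moves:
  commands:
    - [-0.38,0,0,0]
    - [-0.37,0.08,0,0]
    - [-0.34,0.15,0,0]
    - [-0.31,0.22,0,0]
    - [-0.25,0.28,0,0]

```text
clock: 33.72
eef_pos: [0.6449, 0.0434, 0.1356]
tool_rot: [-0.457, 0.889, -0.0, -0.0]
ft_force: [-0.5, -0.5, -0.5]
grip_width: 0.0231
grasp_force: 59.0
```

apply_moves:
  commands:
    - [-0.19,0.32,0,0]
    - [-0.12,0.36,0,0]
    - [-0.04,0.37,0,0]
    - [0.04,0.37,0,0]
    - [0.11,0.36,0,0]

```text
clock: 34.13
eef_pos: [0.6176, 0.0669, 0.1358]
tool_rot: [-0.457, 0.889, -0.0, 0.0]
ft_force: [0.8, 0.3, -0.3]
grip_width: 0.0234
grasp_force: 59.0
```

apply_moves:
  commands:
    - [0.19,0.33,0,0]
    - [0.25,0.28,0,0]
    - [0.3,0.22,0,0]
    - [0.34,0.16,0,0]
    - [0.37,0.08,0,0]

```text
clock: 34.55
eef_pos: [0.5832, 0.0548, 0.1358]
tool_rot: [-0.457, 0.89, -0.0, -0.0]
ft_force: [0.3, -0.4, 0.1]
grip_width: 0.0232
grasp_force: 59.0
```

apply_moves:
  commands:
    - [0.38,0,0,0]
    - [0.37,-0.08,0,0]
    - [0.34,-0.15,0,0]
    - [0.31,-0.22,0,0]
    - [0.25,-0.28,0,0]

```text
clock: 34.97
eef_pos: [0.5766, 0.019, 0.1357]
tool_rot: [-0.457, 0.89, 0.0, -0.0]
ft_force: [0.9, 0.7, -0.5]
grip_width: 0.0234
grasp_force: 59.0
```

apply_moves:
  commands:
    - [0.19,-0.32,0,0]
    - [0.12,-0.36,0,0]
    - [0.04,-0.37,0,0]
    - [-0.04,-0.37,0,0]
    - [-0.11,-0.36,0,0]

```text
clock: 35.38
eef_pos: [0.6037, -0.0042, 0.1355]
tool_rot: [-0.457, 0.89, 0.001, -0.0]
ft_force: [-2.2, 3.2, -0.1]
grip_width: 0.0234
grasp_force: 59.1
```

apply_moves:
  commands:
    - [-0.19,-0.33,0,0]
    - [-0.25,-0.28,0,0]
    - [-0.3,-0.22,0,0]
    - [-0.34,-0.16,0,0]
    - [-0.37,-0.08,0,0]

```text
clock: 35.8
eef_pos: [0.6351, 0.0081, 0.1341]
tool_rot: [-0.457, 0.889, 0.002, -0.003]
ft_force: [-5.8, 3.3, 0.5]
grip_width: 0.0231
grasp_force: 59.5
```

apply_moves:
  commands:
    - [-0.38,0,0,0]
    - [-0.37,0.08,0,0]
    - [-0.34,0.15,0,0]
    - [-0.31,0.22,0,0]
    - [-0.25,0.28,0,0]

```text
clock: 36.22
eef_pos: [0.6452, 0.0426, 0.1349]
tool_rot: [-0.457, 0.89, -0.001, -0.001]
ft_force: [0.2, -0.3, -0.9]
grip_width: 0.0234
grasp_force: 59.5
```

apply_moves:
  commands:
    - [-0.19,0.32,0,0]
    - [-0.12,0.36,0,0]
    - [-0.04,0.37,0,0]
    - [0.04,0.37,0,0]
    - [0.11,0.36,0,0]

```text
clock: 36.63
eef_pos: [0.618, 0.0669, 0.136]
tool_rot: [-0.457, 0.889, -0.0, 0.0]
ft_force: [0.4, 0.3, -0.3]
grip_width: 0.023
grasp_force: 59.5
```

apply_moves:
  commands:
    - [0.19,0.33,0,0]
    - [0.25,0.28,0,0]
    - [0.3,0.22,0,0]
    - [0.34,0.16,0,0]
    - [0.37,0.08,0,0]

```text
clock: 37.05
eef_pos: [0.5832, 0.0549, 0.1359]
tool_rot: [-0.457, 0.89, 0.0, 0.0]
ft_force: [0.8, 0.1, 0.0]
grip_width: 0.0232
grasp_force: 59.6
```

apply_moves:
  commands:
    - [0.38,0,0,0]
    - [0.37,-0.08,0,0]
    - [0.34,-0.15,0,0]
    - [0.31,-0.22,0,0]
    - [0.25,-0.28,0,0]

```text
clock: 37.47
eef_pos: [0.5765, 0.0189, 0.1357]
tool_rot: [-0.457, 0.89, 0.0, -0.0]
ft_force: [0.6, -0.4, -0.2]
grip_width: 0.0234
grasp_force: 59.6
```

apply_moves:
  commands:
    - [0.19,-0.32,0,0]
    - [0.12,-0.36,0,0]
    - [0.04,-0.37,0,0]
    - [-0.04,-0.37,0,0]
    - [-0.11,-0.36,0,0]

```text
clock: 37.88
eef_pos: [0.6038, -0.0046, 0.1355]
tool_rot: [-0.457, 0.89, 0.0, -0.0]
ft_force: [0.1, 0.2, -1.2]
grip_width: 0.0235
grasp_force: 59.6
```

```bash
python3 look.py 7
```

```text
at [ 0.6038 -0.0046  0.1355] yaw_y 144.3 w 0.0235 F [ 0.1  0.2 -1.2] t 37.9
units [-0.01 -0.03 -0.07]
```

apply_moves:
  commands:
    - [-0.2,-0.33,0,0]
    - [-0.25,-0.28,0,0]
    - [-0.3,-0.22,0,0]
    - [-0.34,-0.16,0,0]
    - [-0.37,-0.08,0,0]

```text
clock: 38.4
eef_pos: [0.6385, 0.0076, 0.1357]
tool_rot: [-0.457, 0.89, -0.0, 0.0]
ft_force: [-1.6, -0.4, -1.2]
grip_width: 0.0234
grasp_force: 59.6
```

apply_moves:
  commands:
    - [-0.38,0,0,0]
    - [-0.37,0.08,0,0]
    - [-0.34,0.15,0,0]
    - [-0.31,0.22,0,0]
    - [-0.25,0.28,0,0]

```text
clock: 38.82
eef_pos: [0.6428, 0.0418, 0.1347]
tool_rot: [-0.457, 0.89, -0.0, -0.003]
ft_force: [-4.0, -3.1, 0.9]
grip_width: 0.0233
grasp_force: 59.7
```

apply_moves:
  commands:
    - [-0.19,0.32,0,0]
    - [-0.12,0.36,0,0]
    - [-0.04,0.37,0,0]
    - [0.04,0.37,0,0]
    - [0.11,0.36,0,0]

```text
clock: 39.23
eef_pos: [0.623, 0.0659, 0.1376]
tool_rot: [-0.457, 0.89, -0.004, 0.004]
ft_force: [11.8, -7.0, 2.1]
grip_width: 0.0232
grasp_force: 60.5
```

apply_moves:
  commands:
    - [0.19,0.33,0,0]
    - [0.25,0.28,0,0]
    - [0.3,0.22,0,0]
    - [0.34,0.16,0,0]
    - [0.37,0.08,0,0]

```text
clock: 39.65
eef_pos: [0.5909, 0.0575, 0.1397]
tool_rot: [-0.457, 0.889, -0.002, 0.009]
ft_force: [9.0, 1.4, 2.1]
grip_width: 0.0235
grasp_force: 60.8
```

apply_moves:
  commands:
    - [0.38,0,0,0]
    - [0.37,-0.08,0,0]
    - [0.34,-0.15,0,0]
    - [0.31,-0.22,0,0]
    - [0.25,-0.28,0,0]

```text
clock: 40.07
eef_pos: [0.5767, 0.0207, 0.1363]
tool_rot: [-0.457, 0.889, 0.001, 0.001]
ft_force: [2.6, 1.2, 0.9]
grip_width: 0.0233
grasp_force: 60.4
```

apply_moves:
  commands:
    - [0.19,-0.32,0,0]
    - [0.12,-0.36,0,0]
    - [0.04,-0.37,0,0]
    - [-0.04,-0.37,0,0]
    - [-0.11,-0.36,0,0]

```text
clock: 40.48
eef_pos: [0.6032, -0.0045, 0.1349]
tool_rot: [-0.457, 0.89, 0.001, -0.001]
ft_force: [-0.6, 0.0, -0.6]
grip_width: 0.0232
grasp_force: 60.1
```

apply_moves:
  commands:
    - [-0.19,-0.33,0,0]
    - [-0.25,-0.28,0,0]
    - [0,0,0,0]
    - [0,0,-0.5,0]
    - [0,0,-1,0]

```text
clock: 40.9
eef_pos: [0.6164, -0.0034, 0.1634]
tool_rot: [-0.457, 0.889, 0.002, -0.003]
ft_force: [0.0, 0.4, -0.7]
grip_width: 0.0234
grasp_force: 60.2
```

apply_moves:
  commands:
    - [0,0,-1,0]
    - [0,0,-1,0]
    - [0,0,-1,0]
    - [0,0,-1,0]
    - [0,0,0,0]

```text
clock: 41.32
eef_pos: [0.6203, -0.0034, 0.2518]
tool_rot: [-0.457, 0.889, -0.002, 0.004]
ft_force: [1.0, 0.3, -0.2]
grip_width: 0.0233
grasp_force: 60.2
```

```bash
python3 look.py 8; python3 -c "
from h import *
to(.5527,-.330,.24,144.3)"
```

```text
at [ 0.6203 -0.0034  0.2518] yaw_y 144.4 w 0.0233 F [ 1.   0.3 -0.2] t 41.3
units [0.55 0.65 5.73]
at [ 0.6188 -0.0035  0.2473] yaw_y 144.4 w 0.0233 F [-0.2 -0.3 -1.8] t 41.4
ccw turn deg -0.1 -> rolls units total 0.001
units [15.2  -6.82  0.35]
```

View pics/c8.png

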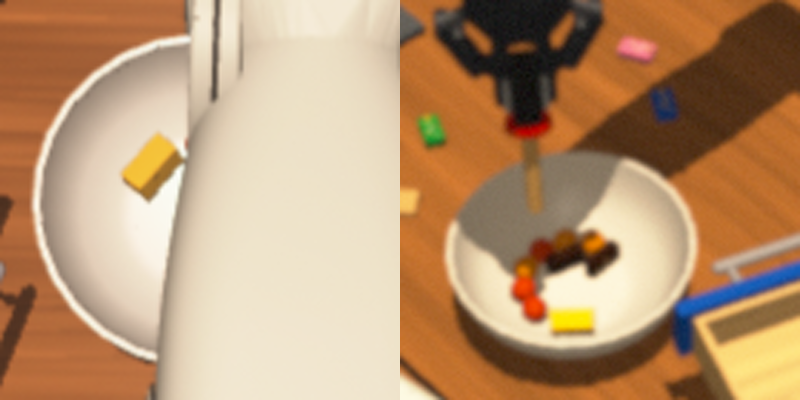

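```bash
python3 -c "
from h import *
for f,p in(('5',(.6083,-.0133,.2132)),('8',(.6195,-.0035,.249))):
    c=pickle.load(open('scene0.pkl','rb'));im=cv2.imread(f'pics/s{f}.png')
    print('pred foot',proj(c,[p[0],p[1],p[2]-.1232]).round(1),'collar',proj(c,[p[0],p[1],p[2]-.035]).round(1))
    h=cv2.cvtColor(im,cv2.COLOR_BGR2HSV);h=h[215:262,270:310]
    m=((h[...,0]>10)&(h[...,0]<24)&(h[...,1]>70)&(h[...,2]>60)&(h[...,2]<190)).astype(np.uint8)
    print(f,[(y+215,np.flatnonzero(m[y])[[0,-1]]+270) for y in range(0,47,3) if m[y].any()])
"
```

```text
pred foot [290.  250.5] collar [287.6 227.1]
5 [(215, array([270, 308])), (218, array([274, 309])), (221, array([270, 309])), (224, array([272, 309])), (227, array([276, 309])), (230, array([270, 309])), (233, array([270, 309])), (236, array([272, 299])), (239, array([273, 308])), (242, array([270, 308])), (245, array([270, 306])), (248, array([272, 307])), (251, array([270, 292])), (254, array([270, 286])), (257, array([270, 307])), (260, array([270, 308]))]
pred foot [288.1 245.7] collar [285.5 221.2]
8 [(215, array([272, 309])), (218, array([274, 309])), (221, array([270, 309])), (224, array([273, 309])), (227, array([270, 309])), (230, array([270, 309])), (233, array([270, 309])), (236, array([272, 309])), (239, array([271, 304])), (242, array([270, 308])), (245, array([270, 308])), (248, array([270, 307])), (251, array([272, 308])), (254, array([270, 291])), (257, array([271, 303])), (260, array([270, 307]))]
```

apply_moves:
  commands:
    - [1,-0.45,0,0]
    - [1,-0.45,0,0]
    - [1,-0.45,0,0]
    - [1,-0.45,0,0]
    - [1,-0.45,0,0]

```text
clock: 41.83
eef_pos: [0.5955, -0.1118, 0.244]
tool_rot: [-0.457, 0.889, 0.001, -0.001]
ft_force: [-0.1, -1.6, -0.8]
grip_width: 0.0235
grasp_force: 60.2
```

apply_moves:
  commands:
    - [1,-0.45,0,0]
    - [1,-0.45,0,0]
    - [1,-0.45,0,0]
    - [1,-0.45,0,0]
    - [1,-0.45,0,0]

```text
clock: 42.25
eef_pos: [0.5738, -0.2193, 0.244]
tool_rot: [-0.457, 0.89, 0.001, -0.001]
ft_force: [0.2, 0.4, -0.4]
grip_width: 0.0234
grasp_force: 60.2
```

apply_moves:
  commands:
    - [1,-0.45,0,0]
    - [1,-0.45,0,0]
    - [1,-0.45,0,0]
    - [0.2,0,0,0]
    - [0,0,0,0]

```text
clock: 42.67
eef_pos: [0.5583, -0.2875, 0.244]
tool_rot: [-0.456, 0.89, 0.001, -0.001]
ft_force: [-0.0, 1.0, -0.5]
grip_width: 0.0235
grasp_force: 60.2
```

```bash
python3 -c "
from h import *
to(.5527,-.330,.165,144.3)
s=snap('scene','s9');cv2.imwrite('pics/c9.png',cv2.resize(s['image'][90:240,180:330],(600,600),interpolation=2))"
```

```text
at [ 0.5583 -0.2875  0.244 ] yaw_y 144.2 w 0.0235 F [-0.   1.  -0.5] t 42.7
ccw turn deg 0.1 -> rolls units total -0.002
units [ 1.89 -1.03  3.95]
```

View pics/c9.png

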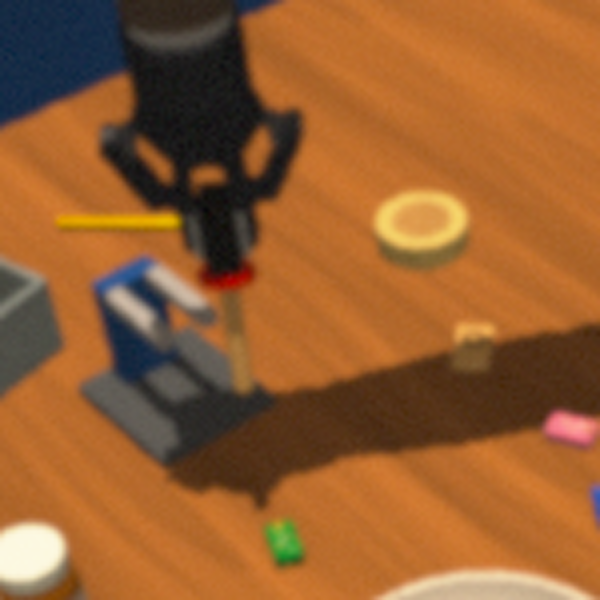

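```bash
python3 -c "
from h import *
c=pickle.load(open('scene0.pkl','rb'))
g=np.array([.5583,-.2875,.241]);u=np.array([.583,.812,0])
print('obs collar (236.8,158.8) foot (240.8,187.5)')
for a in(0,5,10,15,20,25):
    r=np.radians(a);d=u*np.sin(r)-np.array([0,0,1])*np.cos(r)
    print(a,proj(c,g+d*.029).round(1),proj(c,g+d*.120).round(1))
im=cv2.imread('pics/s9.png');big=cv2.resize(im[140:195,215:265],(600,660),interpolation=2)
# rod centreline
h=cv2.cvtColor(im,cv2.COLOR_BGR2HSV)
for y in range(160,190,3):print(y,h[y,230:248].tolist()[::1][:18] if y in(178,184) else '')
"
```

```text
obs collar (236.8,158.8) foot (240.8,187.5)
0 [236.8 156. ] [241.7 181.4]
5 [236.8 156.5] [241.6 183.7]
10 [236.8 157. ] [241.6 185.7]
15 [236.8 157.4] [241.5 187.5]
20 [236.7 157.7] [241.3 189.1]
25 [236.7 158. ] [241.1 190.3]
160 
163 
166 
169 
172 
175 
178 [[18, 26, 99], [16, 28, 99], [17, 35, 101], [16, 37, 104], [13, 66, 116], [12, 103, 129], [13, 133, 142], [15, 148, 153], [16, 162, 159], [16, 162, 167], [16, 167, 162], [16, 171, 161], [14, 179, 170], [14, 191, 179], [13, 188, 184], [13, 190, 185], [13, 187, 187], [14, 194, 184]]
181 
184 [[15, 35, 59], [26, 26, 69], [27, 29, 78], [21, 29, 88], [19, 30, 92], [15, 36, 100], [12, 37, 103], [15, 79, 113], [16, 134, 135], [16, 153, 157], [17, 162, 164], [17, 164, 159], [16, 161, 152], [13, 161, 160], [13, 174, 169], [13, 186, 182], [13, 188, 189], [13, 193, 189]]
187
```

```bash
python3 -c "
from h import *
s,t=snap('scene','s10'),snap('top','t10')
h=cv2.cvtColor(s['image'],cv2.COLOR_BGR2HSV)
for y in range(152,194):
    print(y,''.join('R' if (a<7 or a>173) and b>150 and v>90 else 'w' if 11<=a<=20 and b>95 and 105<v<215 else '.' for a,b,v in h[y,226:252]))
ht=cv2.cvtColor(t['image'],cv2.COLOR_BGR2HSV)
g=np.array([.5583,-.2875,.241]);u=np.array([.583,.812,0])
for a in(0,10,20):
    r=np.radians(a);d=u*np.sin(r)-np.array([0,0,1])*np.cos(r);print(a,proj(t,g+d*.029).round(1),proj(t,g+d*.12).round(1))
cv2.imwrite('pics/c10.png',np.hstack([cv2.resize(t['image'][200:290,450:550],(440,400),interpolation=2),cv2.resize(s['image'][135:205,205:275],(400,400),interpolation=2)[:, :360]]))
"
```

```text
152 w...............wwwwwwwwww
153 www.............wwwwwwwwww
154 wwww...........wwwwwwwwwww
155 wwwww...........wwwwwwwwww
156 wwwww............wwwwwwwww
157 wwwww..........RR.wwwwwwww
158 wwww.R.......RRRR.wwwwwwww
159 wwww.RRRRRRRRRRRR.wwwwwwww
160 wwww.RRRRRRRRRRR.wwwwwwwww
161 .www..RRRRRRRR...wwwwwwwww
162 ..wwww...RR...wwwwwwwwwwww
163 ...wwwwwwwwwwwwwwwwwwwwwww
164 ....wwwwwwwwwwwwwwwwwwwwww
165 .....wwwwwwwwwwwwwwwwwwwww
166 ......wwwwwwwwwwwwwwwwwwww
167 .......wwwwwwwwwwwwwwwwwww
168 ww.....wwwwwwwwwwwwwwwwwww
169 www....wwwwwwwwwwwwwwwwwww
170 wwww...wwwwwwwwwwwwwwwwwww
171 wwwwwwwwwwwwwwwwwwwwwwwwww
172 w.wwwwwwwwwwwwwwwwwwwwwwww
173 ...wwwwwwwwwwwwwwwwwwwwwww
174 ....wwwwwwwwwwwwwwwwwwwwww
175 .....wwwwwwwwwwwwwwwwwwwww
176 .......wwwwwwwwwwwwwwwwwww
177 ........wwwwwwwwwwwwwwwwww
178 .........wwwwwwwwwwwwwwwww
179 ...........wwwwwwwwwwwwwww
180 ...........wwwwwwwwwwwwwww
181 ...........wwwwwwwwwwwwwww
182 ............wwwwwwwwwwwwww
183 ............wwwwwwwwwwwwww
184 ............wwwwwwwwwwwwww
185 ............wwwwwwwwwwwwww
186 ............wwwwwwwwwwwwww
187 .............wwww...wwwwww
188 ..............ww......wwww
189 ..........................
190 ..........................
191 ..........................
192 ..........................
193 ..........................
0 [497.4 230.9] [483.  236.9]
10 [495.2 229.2] [474.5 230.4]
20 [493.2 227.5] [466.8 223.8]
```

View pics/c10.png

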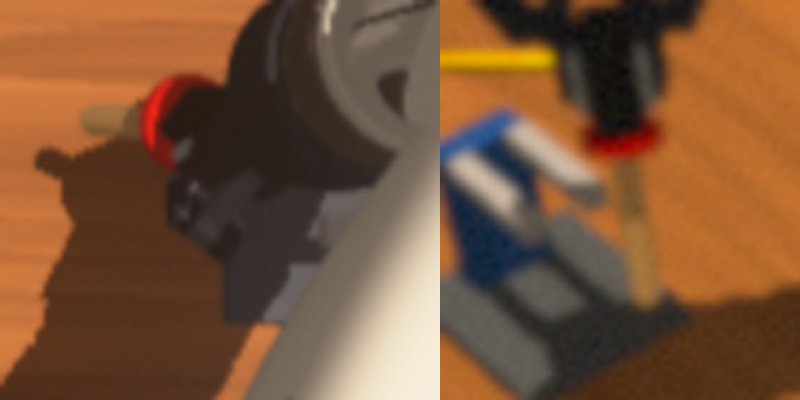

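Both views agree that stirring tilted the stick about 13–14° in the grip, with the foot towards +x+y. I'll offset for that, slide it in, seat the collar and release so it settles flat.

apply_moves:
  commands:
    - [0.32,0.44,0.8,0]
    - [0,0,1,0]
    - [0,0,1,0]
    - [0,0,1,0]
    - [0,0,0.2,0]

```text
clock: 43.23
eef_pos: [0.5471, -0.2841, 0.1618]
tool_rot: [-0.458, 0.889, 0.003, -0.002]
ft_force: [-0.4, 0.1, -1.3]
grip_width: 0.0233
grasp_force: 60.2
```

apply_moves:
  commands:
    - [0.8,-0.57,0,0]
    - [0.8,-0.57,0,0]
    - [0.8,-0.57,0,0]
    - [0,0,0,0]
    - [0,0,0,0]

```text
clock: 43.65
eef_pos: [0.5491, -0.3457, 0.1663]
tool_rot: [-0.457, 0.89, -0.0, 0.0]
ft_force: [1.4, -0.2, -0.8]
grip_width: 0.0231
grasp_force: 60.2
```

```bash
python3 -c "
from h import *
to(.5474,-.405,.160,144.3)"
```

```text
at [ 0.5491 -0.3457  0.1663] yaw_y 144.3 w 0.0231 F [ 1.4 -0.2 -0.8] t 43.6
ccw turn deg -0.0 -> rolls units total 0.001
units [ 2.46 -1.66  0.31]
```

apply_moves:
  commands:
    - [0.5,-0.32,0.1,0]
    - [0.5,-0.32,0,0]
    - [0.5,-0.34,0,0]
    - [0.5,-0.34,0,0]
    - [0.46,-0.34,0,0]

```text
clock: 44.07
eef_pos: [0.5468, -0.4062, 0.1638]
tool_rot: [-0.457, 0.89, -0.0, -0.0]
ft_force: [0.5, -0.4, -0.3]
grip_width: 0.0234
grasp_force: 60.2
```

```bash
python3 -c "
from h import *
to(.5474,-.405,.150,144.3)"
```

```text
at [ 0.5468 -0.4062  0.1638] yaw_y 144.4 w 0.0234 F [ 0.5 -0.4 -0.3] t 44.1
ccw turn deg -0.1 -> rolls units total 0.001
units [-0.07  0.01  0.69]
```

No contact going in. Now I lower onto the prongs in small steps.

apply_moves:
  commands:
    - [0,0,0.25,0]
    - [0,0,0.25,0]
    - [0,0,0.2,0]
    - [0,0,0,0]
    - [0,0,0,0]

```text
clock: 44.48
eef_pos: [0.5467, -0.404, 0.149]
tool_rot: [-0.457, 0.889, 0.001, -0.0]
ft_force: [-0.5, -0.7, -0.4]
grip_width: 0.0235
grasp_force: 60.2
```

apply_moves:
  commands:
    - [0,0,0.1,0]
    - [0,0,0.1,0]
    - [0,0,0,0]
    - [0,0,0,0]
    - [0,0,0,0]

```text
clock: 44.9
eef_pos: [0.5472, -0.4048, 0.1461]
tool_rot: [-0.457, 0.89, -0.0, 0.0]
ft_force: [0.9, -0.5, 0.5]
grip_width: 0.0234
grasp_force: 60.5
```

```bash
python3 -c "
from h import *
to(.5474,-.405,.1435,144.3);print(obs()[0]['ft_torque'])"
```

```text
at [ 0.5472 -0.4048  0.1461] yaw_y 144.4 w 0.0234 F [ 0.9 -0.5  0.5] t 44.9
ccw turn deg -0.1 -> rolls units total 0.001
units [ 0.   -0.01  0.13]
[ 0.13430789 -0.1440489   0.03082338]
```

apply_moves:
  commands:
    - [-0.05,0,0.08,0]
    - [-0.05,0,0.08,0]
    - [0,0,0,0]
    - [0,0,0,0]
    - [0,0,0,0]

```text
clock: 45.32
eef_pos: [0.5475, -0.4045, 0.1454]
tool_rot: [-0.456, 0.89, -0.002, -0.001]
ft_force: [-5.8, 0.3, 10.3]
grip_width: 0.0231
grasp_force: 61.8
```

```bash
python3 -c "
from h import *
to(.5474,-.405,.1435,144.3);print(obs()[0]['ft_torque'])"
```

```text
at [ 0.5475 -0.4045  0.1454] yaw_y 144.3 w 0.0231 F [-5.8  0.3 10.3] t 45.3
ccw turn deg -0.0 -> rolls units total 0.0
units [ 0.03 -0.01  0.1 ]
[-0.00984622  1.0370442  -0.02697925]
```

apply_moves:
  commands:
    - [0,0,0,0]
    - [0,0,0,0]
    - [0,0,0,0]
    - [0,0,0,0]
    - [0,0,0,0]
  claw: 0.4

```text
clock: 45.73
eef_pos: [0.548, -0.403, 0.1418]
tool_rot: [-0.457, 0.89, 0.0, -0.0]
ft_force: [0.5, -0.0, 0.5]
grip_width: 0.051
grasp_force: 0.0
```

apply_moves:
  commands:
    - [0,0,-0.5,0]
    - [0,0,-1,0]
    - [0,0,-1,0]
    - [0,0,-1,0]
    - [0,0,-1,0]

```text
clock: 46.15
eef_pos: [0.5481, -0.4032, 0.2341]
tool_rot: [-0.457, 0.89, -0.0, 0.0]
ft_force: [0.0, -0.5, -0.3]
grip_width: 0.0516
grasp_force: 0.0
```

apply_moves:
  commands:
    - [-0.6,0.45,-0.8,0.119]
    - [-0.6,0.6,0,0.119]
    - [-0.6,0.7,0,0.119]
    - [-0.6,0.8,0,0.119]
    - [-0.6,0.8,0,0.119]

```text
clock: 46.57
eef_pos: [0.5522, -0.3127, 0.2496]
tool_rot: [-0.159, 0.987, -0.0, 0.0]
ft_force: [0.1, 0.3, 0.3]
grip_width: 0.0513
grasp_force: 0.0
```

apply_moves:
  commands:
    - [-0.4,0.9,0,0.119]
    - [-0.4,1,0,0.119]
    - [-0.4,1,0,0.119]
    - [-0.3,1,0,0.119]
    - [-0.2,1,0,0.119]
  claw: 0.66

```text
clock: 46.98
eef_pos: [0.5792, -0.2121, 0.2495]
tool_rot: [0.151, 0.989, -0.0, 0.0]
ft_force: [1.1, -0.2, -0.6]
grip_width: 0.0287
grasp_force: 0.0
```

```bash
python3 -c "
from h import *
to(.499,.181,.25,70.5)
s,t=snap('scene','s11'),snap('top','t11')
for n,c,roi in(('s',s,(190,140,250,200)),('t',t,(495,215,580,280))):
    h=cv2.cvtColor(c['image'],cv2.COLOR_BGR2HSV)
    for nm,f in(('red',((h[...,0]<6)|(h[...,0]>174))&(h[...,1]>180)&(h[...,2]>110)),('black',(h[...,2]<50))):
        k=np.zeros(h.shape[:2],np.uint8);x0,y0,x1,y1=roi;k[y0:y1,x0:x1]=255;m=k&(f.astype(np.uint8)*255)
        for q in cv2.findContours(m,0,1)[0]:
            if cv2.contourArea(q)>15:
                r=cv2.minAreaRect(q);print(n,nm,cv2.contourArea(q),np.round(r[0],1),cv2.boxPoints(r).round(0).astype(int).tolist())
cv2.imwrite('pics/c11.png',np.vstack([np.hstack([cv2.resize(t['image'][205:285,495:585],(400,300),interpolation=2),cv2.resize(s['image'][130:210,190:280],(400,300),interpolation=2)]),
 np.hstack([cv2.resize(t['image'][130:330,110:390],(400,290),interpolation=2),cv2.resize(s['image'][200:330,240:430],(400,290),interpolation=2)])]))"
```

```text
at [ 0.5792 -0.2121  0.2495] yaw_y 72.6 w 0.0287 F [ 1.1 -0.2 -0.6] t 47.0
ccw turn deg -2.1 -> rolls units total 0.035
units [ 9.7  17.56 -0.03]
s red 33.5 [222.5 166.5] [[217, 163], [228, 163], [228, 170], [217, 170]]
s black 18.5 [222.5 190.5] [[219, 190], [222, 187], [227, 192], [224, 195]]
s black 74.5 [219.8 158. ] [[215, 150], [222, 149], [224, 166], [218, 167]]
s black 189.0 [243.6 153.6] [[233, 140], [244, 137], [254, 167], [244, 170]]
```

View pics/c11.png

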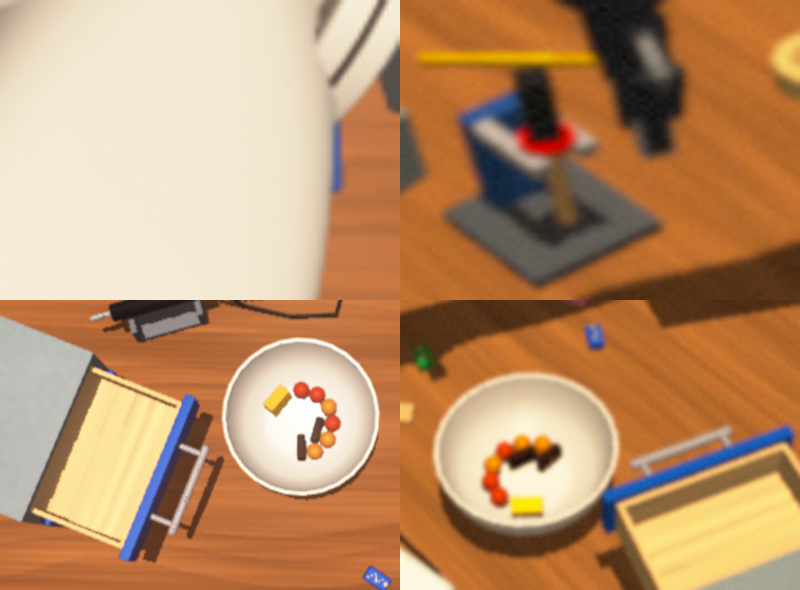

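The stick hangs upright as before, all six beads, the wax and both charms are in the bowl, and the drawer is still open. On to shutting it.

apply_moves:
  commands:
    - [0.54,0.98,0,0.03]
    - [0.54,0.98,0,0]
    - [0.54,0.98,0,0]
    - [0.54,0.98,0,0]
    - [0.54,0.98,0,0]

```text
clock: 47.5
eef_pos: [0.5585, -0.1031, 0.2491]
tool_rot: [0.163, 0.987, -0.0, 0.0]
ft_force: [-0.3, 0.1, 0.5]
grip_width: 0.0291
grasp_force: 0.0
```

apply_moves:
  commands:
    - [0.54,0.98,0,0]
    - [0.54,0.98,0,0]
    - [0.54,0.98,0,0]
    - [0.54,0.98,0,0]
    - [0.54,0.98,0,0]

```text
clock: 47.92
eef_pos: [0.5392, 0.0072, 0.2492]
tool_rot: [0.163, 0.987, -0.0, 0.0]
ft_force: [-0.1, 1.1, -0.1]
grip_width: 0.0291
grasp_force: 0.0
```

apply_moves:
  commands:
    - [0.54,0.98,0,0]
    - [0.54,0.98,0,0]
    - [0.54,0.98,0,0]
    - [0.54,0.98,0,0]
    - [0.54,0.98,0,0]

```text
clock: 48.33
eef_pos: [0.5199, 0.1175, 0.2492]
tool_rot: [0.163, 0.987, -0.0, 0.0]
ft_force: [0.5, 0.5, 1.0]
grip_width: 0.0291
grasp_force: 0.0
```

apply_moves:
  commands:
    - [0.54,0.98,0,0]
    - [0.54,0.98,0,0]
    - [0,0,0,0]
    - [0,0,0,0]
    - [0,0,0,0]

```text
clock: 48.75
eef_pos: [0.5124, 0.1606, 0.2488]
tool_rot: [0.163, 0.987, -0.0, 0.0]
ft_force: [-0.6, -0.1, -0.2]
grip_width: 0.0294
grasp_force: 0.0
```

```bash
python3 -c "
from h import *
to(.4995,.1805,.1175,71)"
```

```text
at [0.5124 0.1606 0.2488] yaw_y 71.2 w 0.0294 F [-0.6 -0.1 -0.2] t 48.8
ccw turn deg -0.2 -> rolls units total 0.003
units [0.93 0.74 6.57]
```

apply_moves:
  commands:
    - [0.5,0.4,0,0]
    - [0.43,0.34,0,0]
    - [0,0,1,0]
    - [0,0,1,0]
    - [0,0,0,0]

```text
clock: 49.17
eef_pos: [0.4966, 0.1808, 0.205]
tool_rot: [0.164, 0.987, -0.002, -0.003]
ft_force: [-2.1, -0.7, -0.8]
grip_width: 0.0292
grasp_force: 0.0
```

```bash
python3 -c "
from h import *
to(.4995,.1805,.1175,71)"
```

```text
at [0.4966 0.1808 0.205 ] yaw_y 71.2 w 0.0292 F [-2.1 -0.7 -0.8] t 49.2
ccw turn deg -0.2 -> rolls units total 0.003
units [-0.16  0.05  4.38]
```

apply_moves:
  commands:
    - [-0.1,0.03,1,0]
    - [0,0,1,0]
    - [0,0,1,0]
    - [0,0,1,0]
    - [0,0,0.2,0]

```text
clock: 49.58
eef_pos: [0.4994, 0.1806, 0.1221]
tool_rot: [0.164, 0.986, -0.001, -0.002]
ft_force: [-0.6, -0.2, -0.1]
grip_width: 0.0288
grasp_force: 0.0
```

apply_moves:
  commands:
    - [0,0,0,0]
    - [0,0,0,0]
    - [0,0,0,0]
    - [0,0,0,0]
    - [0,0,0,0]
  claw: 1

```text
clock: 50.0
eef_pos: [0.5014, 0.1815, 0.1252]
tool_rot: [0.164, 0.987, 0.0, 0.0]
ft_force: [-2.0, 2.1, -3.1]
grip_width: 0.0083
grasp_force: 58.8
```

apply_moves:
  commands:
    - [-0.01,0.5,0,0]
    - [-0.01,0.5,0,0]
    - [-0.01,0.5,0,0]
    - [-0.01,0.5,0,0]
    - [-0.01,0.5,0,0]

```text
clock: 50.42
eef_pos: [0.5191, 0.2298, 0.1252]
tool_rot: [0.163, 0.987, 0.0, 0.0]
ft_force: [-2.8, -0.6, 2.4]
grip_width: 0.0087
grasp_force: 59.6
```

apply_moves:
  commands:
    - [-0.01,0.5,0,0]
    - [-0.01,0.5,0,0]
    - [-0.01,0.5,0,0]
    - [-0.01,0.5,0,0]
    - [-0.01,0.5,0,0]

```text
clock: 50.83
eef_pos: [0.5363, 0.2766, 0.1252]
tool_rot: [0.164, 0.987, 0.0, 0.001]
ft_force: [-3.4, -0.1, 5.0]
grip_width: 0.0083
grasp_force: 59.8
```

apply_moves:
  commands:
    - [-0.01,0.4,0,0]
    - [-0.01,0.3,0,0]
    - [-0.01,0.3,0,0]
    - [-0.01,0.2,0,0]
    - [-0.01,0.2,0,0]

```text
clock: 51.25
eef_pos: [0.546, 0.3029, 0.1251]
tool_rot: [0.163, 0.987, 0.001, 0.0]
ft_force: [-4.0, 0.5, 6.0]
grip_width: 0.0086
grasp_force: 59.9
```

apply_moves:
  commands:
    - [0,0.12,0,0]
    - [0,0.1,0,0]
    - [0,0.05,0,0]
    - [0,0,0,0]
    - [0,0,0,0]

```text
clock: 51.67
eef_pos: [0.5474, 0.3069, 0.1251]
tool_rot: [0.164, 0.987, -0.0, 0.0]
ft_force: [-4.4, -2.1, 6.6]
grip_width: 0.0083
grasp_force: 59.9
```

apply_moves:
  commands:
    - [0,0.1,0,0]
    - [0,0.1,0,0]
    - [0,0,0,0]
    - [0,0,0,0]
    - [0,0,0,0]

```text
clock: 52.08
eef_pos: [0.5475, 0.3071, 0.1251]
tool_rot: [0.165, 0.986, -0.004, -0.001]
ft_force: [-7.5, -10.3, 11.4]
grip_width: 0.0082
grasp_force: 60.4
```

The drawer is at its shut stop after about 134 mm of travel. Release and retreat.

apply_moves:
  commands:
    - [0,-0.12,0,0]
    - [0,0,0,0]
    - [0,0,0,0]
    - [0,0,-0.5,0]
    - [0,0,-1,0]
  claw: 0.66

```text
clock: 52.5
eef_pos: [0.5465, 0.3076, 0.152]
tool_rot: [0.163, 0.987, -0.002, -0.002]
ft_force: [-0.5, -0.7, -0.1]
grip_width: 0.0291
grasp_force: 0.0
```

apply_moves:
  commands:
    - [0,0,-1,0]
    - [0,0,-1,0]
    - [0,0,-1,0]
    - [0,0,-1,0]
    - [0,0,0,0]

```text
clock: 52.92
eef_pos: [0.5501, 0.3097, 0.2404]
tool_rot: [0.163, 0.987, 0.003, 0.004]
ft_force: [0.3, -0.7, 0.5]
grip_width: 0.0292
grasp_force: 0.0
```

apply_moves:
  commands:
    - [1,0,0,0]
    - [1,0,0,0]
    - [1,0,0,0]
    - [1,0,0,0]
    - [1,0,0,0]

```text
clock: 53.33
eef_pos: [0.4524, 0.3409, 0.2343]
tool_rot: [0.164, 0.987, 0.0, 0.0]
ft_force: [-0.2, -0.1, -0.0]
grip_width: 0.0291
grasp_force: 0.0
```

apply_moves:
  commands:
    - [1,0,0,0]
    - [1,0,0,0]
    - [1,0,0,0]
    - [1,0,0,0]
    - [0,0,0,0]

```text
clock: 53.75
eef_pos: [0.3746, 0.3673, 0.2346]
tool_rot: [0.162, 0.987, 0.0, -0.001]
ft_force: [0.0, -0.1, -0.3]
grip_width: 0.029
grasp_force: 0.0
```

```bash
python3 -c "
from h import *
s,t=snap('scene','s12'),snap('top','t12');s0,t0=load()
for nm,c in(('now',t),('start',t0)):
    for q in blobs(c,(100,100,60),(125,255,255),400,(30,120,260,300)):print(nm,'front blue',q[0].round(1),q[3].round(0).tolist())
    h=cv2.cvtColor(c['image'],cv2.COLOR_BGR2HSV);b=np.zeros(h.shape[:2],np.uint8);b[225:260,523:565]=1
    for n,f in(('red',((h[...,0]<6)|(h[...,0]>174))&(h[...,1]>180)&(h[...,2]>110)),('black',h[...,2]<62)):
        y,x=np.nonzero(f&(b>0));print(nm,n,len(x),x.mean().round(1),y.mean().round(1))
    h1=[ (q[0].round(0).tolist(),q[1]) for q in blobs(c,(0,150,120),(34,255,255),25,(285,175,355,245))];print(nm,'bowl',h1)
d=cv2.absdiff(t['image'],t0['image']).max(2)
for n,r in(('tag0',(400,170,432,205)),('jar',(450,130,490,170)),('tag1',(460,330,492,362))):print(n,d[r[1]:r[3],r[0]:r[2]].max())
"
```

```text
now front blue [161.4 230. ] [[127.0, 281.0], [175.0, 169.0], [197.0, 178.0], [149.0, 291.0]]
now red 126 530.5 243.0
now black 370 542.6 244.0
now bowl [([330.0, 234.0], 70.5), ([304.0, 199.0], 174.5), ([335.0, 206.0], 366.0)]
start front blue [162.5 230.2] [[129.0, 282.0], [177.0, 170.0], [197.0, 178.0], [149.0, 290.0]]
start red 127 534.0 242.7
start black 401 544.3 244.1
start bowl [([330.0, 227.0], 63.0), ([315.0, 220.0], 134.0), ([333.0, 210.0], 61.5), ([306.0, 209.0], 65.0), ([319.0, 198.0], 63.0)]
tag0 4
jar 4
tag1 4
```

```bash
python3 -c "
from workcell import bot
print(bot.job_done())"
```

```text
the job is handed in; nothing more can be done
None
```

I handed the job in (the hand-in gave no verdict): wax and both charms are in the bowl with all six beads, about four circles were stirred, the stick is back upright in its fork about 7 mm off its start, the top drawer is shut, and the tags and jar did not move.

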